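Clear the cake divider and index its swing arm

ROBOT

A 6-joint arm with a two-finger parallel gripper is mounted at the origin on a cart in front of the work surface, level with it; the furniture and walls round the work are solid. World frame = base frame: x ahead of the robot, y to its left, z up, the work surface at z = 0. Lengths are in mm, angles in rad, forces in N, time in s.
With the tool pointing down it reaches from about 350 to 975 mm from the base axis. Payload 7.1 kg.
Tool frame: the origin (TCP) lies on the mounting face of the last link; the fingertips stand 182 mm ahead of it and the grasp point (between the pads) lies 163 mm ahead of it (ctrl.tip_reach is the distance from the TCP to the fingertips, in mm); z points along the fingers, y is the direction in which the jaws open and shut (so a half turn about z gives the same grasp; the last joint's range is limited). The gripper opens to 88 mm and grips with 3 to 60 N. Pads are 20 mm wide; open, the fingers measure 115 mm over their backs; the gripper's body (75 mm by 178 mm) begins 61 mm behind the grasp point.
Start: joints at [1.292, 0.423, 1.63, -0, 1.089, -0.019], TCP at [160.523, 604.019, 404.675] pointing down, gripper open.
Joint ranges: [-3, 3], [-0.9, 2.11], [0.09, 2.58], [-1.31, 4.45], [0.11, 2.69], [-2.54, 2.54]. Speed limits (rad/s): [2.39, 2.39, 3.01, 3.14, 3.14, 3.14].

INTERFACE

Orientations are given as a rotation vector (axis times angle).
In Python, from workcell import ctrl gives the robot as it stands.
- The arm moves only by the tool jog_arm, never from a script. Its argument "steps" is a list that holds one entry, the list of rows, each a list of 7 numbers: the shift along the tool's x, y, z in m, then the turn, a rotation vector about the tool's x, y, z in degrees, then the gripper's target within -1 to 1 (shut at 1, half-way at 0, fully open at -1). A call has 1 to 20 rows; each row shifts and turns the commanded pose from where the row before left it, along the tool's axes as they then stand; what a row does not reach is not made up. A row lasts 1/12 s, in which the tool goes at most 41.7 mm and 7.16 degrees, less where a joint would pass 70% of its speed; a pose out of reach is approached as far as the arm can. A call is refused whole if a number of a shift passes 0.0417 or a number of a turn 7.16, either way. A call with a gripper value outside its range is refused whole. The fingers move at their own pace and stop on an object; the grip force is fixed at half the most. Time passes only in rows, so rows that do not move let the fingers close. It gives the time, the measured TCP pose, the force and the opening at its end, in the units of the state.
- ctrl.get_obs(): the state, without advancing time (a new reading comes with each control period).
- ctrl.get_image(name): name is "scene" or "top" or "wrist"; returns the picture (400x640x3 uint8, red, green, blue); there is no depth.
- ctrl.camera_info(name): a dict with "fx", "fy", "cx", "cy" (pixels), "dist" ([k1, k2, p1, p2, k3] as OpenCV has them; the pictures are not rectified), "origin" and "attitude" of the camera in the world; the wrist camera has in their place "T_tool_cam" (4x4, takes a point from camera to tool coordinates, whose origin is the TCP and whose axes are the flange's). Camera axes: x right, y down, z forward; pixel columns grow to the right and rows downward; lengths in mm; the calibration is good to about 2 mm. A picture is of the moment at which its call begins: read the wrist's pose just before it. camera_info takes no time and is no camera call.
- ctrl.close_job(): hands the job in, once; it reports no verdict.
Trained networks look in the newest picture that a camera, given by its name, has taken for a name from the list of things; names that differ only in an ending like _2 or _b are one class to them, and where a whole thing is asked for, a point or a joint stands for the part that bears it (a point fixed in the world has none). Each returns a list of dicts, best first, with "p" (0 to 1); they miss things now and then, are a little off and sometimes report something else, mostly with a low value. They report only what shows in the picture. A call takes as long as a camera call.
- ctrl.look_for(thing, camera): "bbox" ([left, top, right, bottom] in pixels, round what is visible of it).
- ctrl.trace(thing, camera): "pixels" (400x640 bool, what is visible of it) and "bbox" ([left, top, right, bottom] in pixels, round what is visible of it).
- ctrl.landmark_of(thing, camera): "uv" ([column, row] in pixels: a listed point, or the origin of a listed thing).
The state is a dict: "t": time; "qpos": joint angles; "qvel": joint speeds; "joint_torque": joint torques, N m; "ee_pos": TCP position; "orientation": TCP orientation; "ft_force": force on the tool from outside, world axes, zero at the start; "moment": the same for the moment, N m; "width": finger opening in mm.
Only numpy, scipy, OpenCV 4.12 (cv2) and the standard library are available. Lean on these libraries where they do the work, as an engineer would, in place of code of your own. Each camera call takes 0.05 s, during which the arm holds its last target.

TASK

A piece of cake was left on the round steel plate of the cake divider, in the way of its swing arm. First lift it off and set it down gently, upright and clear of the edges, on the pile of chopping boards; then push the swing arm round counter-clockwise (seen from above), slowly, until its drop pin falls into the blind hole in the plate, and leave it locked there. Do not knock the cake over and do not disturb the other things on the table.

Things in the scene. Friction and masses are not known exactly. Their poses are not given: they have to be found in the camera images.
- hub: Fixed foot and centre post of the cake divider; origin on the worktop under the post's axis. Round it lies a fixed plain steel plate, 200 mm in diameter, its flat top 22 mm above the origin; the post (20 mm thick) ends 66 mm above the origin. Somewhere in the plate, 70 mm from the axis, is one unmarked round blind hole, 15.5 mm wide and 12 mm deep; its direction differs from start to start and is not told: it lies 2.0 to 3.1 rad counter-clockwise of where the arm starts.
- swing (a joint): Turn of the swing arm about the post, rad, 0 at the start, growing counter-clockwise seen from above; free from 0 to 3.6, stiff enough (about 0.08 N m of friction) to stay where it is left.
- swing_tab (a point): Point in the black upright push tab at the end of the aluminium swing arm, 106 mm from the post's axis and 98 mm above the worktop. The tab is a flat plate 30 mm along the arm, 10 mm thick, its top 116 mm above the worktop; x points outward along the arm, y counter-clockwise (the way to push), z up. The arm is 24 mm wide, from 44 to 58 mm above the worktop, and reaches 122 mm from the axis.
- pin_tip (a point): Lower tip (rounded) of the loose drop pin: a steel pin 10 mm in diameter with a black ball 22 mm in diameter on top, 80 mm long in all, 0.1 kg. It stands upright in an open steel bush (25 mm outside, 32 to 66 mm above the worktop) in the swing arm, 70 mm from the post's axis, and slides freely up and down in it; its tip rests on the plate (22 mm above the worktop) and is dragged along as the arm turns. Over the hole it falls by 12 mm and locks the arm.
- cake_center (a point): Centre, half-way up, of a piece of blueberry cake standing on the plate: 57 mm (its x) by 52 mm (its y) by 83 mm high, roughly a block, about 0.06 kg. z points up.
- board_base: Lowest board of the pile of small chopping boards: a fixed grey board 190 mm (x) by 150 mm (y) by 15 mm; origin at the centre of its underside on the worktop. On it, centred and in line with it, lies a fixed pile of white boards 170 by 130 mm; the top of the pile is 30 to 75 mm above the worktop, how high is not told.
- tape_roll: Bystander: roll of tape lying flat, 106 mm across, 25 mm high; origin at the centre of its underside.
- timer: Bystander: kitchen timer lying on its back, 94 by 68 by 34 mm; origin at the centre of its underside.
- measuring_cup: Bystander: steel measuring cup, 74 by 103 mm with its handle (toward its -y), 74 mm high; origin at the centre of its underside.
- squeeze_bottle: Bystander: squeeze bottle, 56 mm in diameter, 184 mm high; origin at the centre of its underside.
- marker: Bystander: marker pen lying flat, 17 by 135 (y) by 16 mm; origin at the centre of its underside.

How it is judged (in metres and radians):
On the way, in this order (a step that is already met when the one before it is completed fails the run):
1. the cake stands upright and released on the pile of boards (x of cake_center in the frame of board_base between -0.065 and 0.065 m and y of cake_center in the frame of board_base between -0.05 and 0.05 m and z of cake_center in the frame of board_base above 0.062 m and angle between cake_center's own z axis and vertical below 0.25 rad and contact force between cake and the fingers below 0.05 N and linear speed of cake below 0.03 m/s), for 0.2 s.
2. the drop pin has fallen into the hole (z of pin_tip in the frame of hub between 0.005 and 0.014 m and horizontal distance between pin_tip and hub between 0.064 and 0.076 m and angle between pin_tip's own z axis and vertical below 0.15 rad), for 0.3 s.
At the end, for the whole second after the job is handed in: The cake stands upright (within 0.25 rad), released and at rest on the pile, its centre within 65 mm (board's x) and 50 mm (board's y) of the pile's centre; the pin stands upright in the bush of the swing arm with its tip at least 8 mm below the plate's top, in the hole; arm and pin are at rest (all of step 1 and all of step 2 and linear speed of pin below 0.02 m/s and velocity of joint swing between -0.05 and 0.05 rad/s); the robot touches nothing.
It fails at once if the cake is tipped or knocked over (more than 0.6 rad) (angle between cake_center's own z axis and vertical above 0.6 rad).
It fails at once if the cake is dropped (from more than about 12 mm) or flung (contact force between cake and the fingers below 0.01 N and linear speed of cake above 0.5 m/s).
It fails at once if the tape roll, timer, measuring cup, squeeze bottle or marker is moved by more than 30 mm (distance of any of tape_roll, timer, measuring_cup, squeeze_bottle, marker from where it was at the start of the episode above 0.03 m).
It also fails if it takes over 67 s, if anything falls off the work surface, if the arm or the gripper's body presses on something with over 40 N, if the wrist force passes 120 N, or if a joint passes its speed limit or range.

## Working session

There is one attempt and no reset: what is moved stays moved. The work goes in short steps, Python scripts to look and compute and a tool call to move; the robot and the scene stay as the last step left them, time stands still between calls to the robot, and variables do not carry over. Pictures are saved under pics/ and viewed, and the job is handed in when it is done.

Besides the shell and the picture viewer there is one more tool, called as name(argument=value, ...), one argument or row to a line, values as JSON. jog_arm: Moves the arm, as the interface text tells. Its arguments: {"type":"object","properties":{"steps":{"type":"array"}},"required":["steps"]}

```bash
mkdir -p pics; ls; python3 - <<'E'
from workcell import ctrl
import cv2
o=ctrl.get_obs();print(o)
for n in("scene","top","wrist"):
    im=ctrl.get_image(n);cv2.imwrite(f"pics/{n}0.png",im[:,:,::-1]);print(n,ctrl.camera_info(n))
    for th in ["hub","swing_tab","pin_tip","cake_center","board_base","tape_roll","timer","measuring_cup","squeeze_bottle","marker"]:
        r=ctrl.landmark_of(th,n); b=ctrl.look_for(th,n)
        print(th,[(x['uv'],x['p']) for x in r[:1]],[(x['bbox'],x['p']) for x in b[:1]])
print(ctrl.get_obs()['t'])
E
```

```text
pics
{'t': 0.0, 'qpos': array([ 1.29201965e+00,  4.23869142e-01,  1.63067654e+00, -1.27885423e-05,
        1.08857497e+00, -1.90258142e-02]), 'qvel': array([-4.16637710e-05,  7.61327213e-04, -2.23690725e-03, -5.36677761e-04,
       -1.69727395e-03,  3.42392291e-04]), 'joint_torque': array([ 4.05943429e-04, -5.44618213e+01, -2.73666877e+01,  6.44867029e-02,
        2.27453263e-02, -1.32695227e-04]), 'ee_pos': array([160.44316154, 603.77787836, 403.88909486]), 'orientation': array([-4.06832353e-01, -3.11492092e+00,  2.37607919e-03]), 'ft_force': array([ 0.05601956,  0.8476755 , -0.44122778]), 'moment': array([-0.04289938,  0.03005195, -0.02082908]), 'width': 87.71112351079}
scene {'fx': 464.673650077155, 'fy': 464.673650077155, 'cx': 324.33486869390725, 'cy': 200.408479523791, 'dist': array([0.03648412, 0.        , 0.        , 0.        , 0.        ]), 'origin': array([-100.51752436, -311.19101935,  957.40753644]), 'attitude': array([-2.18651679,  0.98854683, -0.40340121])}
hub [([329.5, 238.8], 0.7)] [([322.8, 222.1, 338.1, 240.7], 0.59)]
swing_tab [([334.8, 187.0], 0.77)] [([324.3, 1
[... 1658 characters left out ...]
8.37688348609845, 'cx': 319.27679966710616, 'cy': 201.44079081718823, 'dist': array([0.01029529, 0.        , 0.        , 0.        , 0.        ]), 'T_tool_cam': array([[-9.86603934e-04, -9.70238479e-01, -2.42149377e-01,
         6.52454360e+01],
       [ 9.99999192e-01, -7.63201369e-04, -1.01638008e-03,
        -9.00274116e-01],
       [ 8.01322324e-04, -2.42150184e-01,  9.70238448e-01,
         1.99743300e+01],
       [ 0.00000000e+00,  0.00000000e+00,  0.00000000e+00,
         1.00000000e+00]])}
hub [] []
swing_tab [] []
pin_tip [] []
cake_center [] []
board_base [] []
tape_roll [] [([200.9, 301.4, 242.8, 346.5], 0.94)]
timer [] []
measuring_cup [] []
squeeze_bottle [] []
marker [] []
3.15
```

View images.

```bash
python3 - <<'E'
import cv2
a=cv2.imread("pics/scene0.png")[130:340,190:460];cv2.imwrite("pics/scene0c.png",cv2.resize(a,None,fx=2.8,fy=2.8,interpolation=2))
a=cv2.imread("pics/top0.png")[110:335,170:440];cv2.imwrite("pics/top0c.png",cv2.resize(a,None,fx=2.6,fy=2.6,interpolation=2))
E
```

```text
(no output)
```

View pics/scene0c.png

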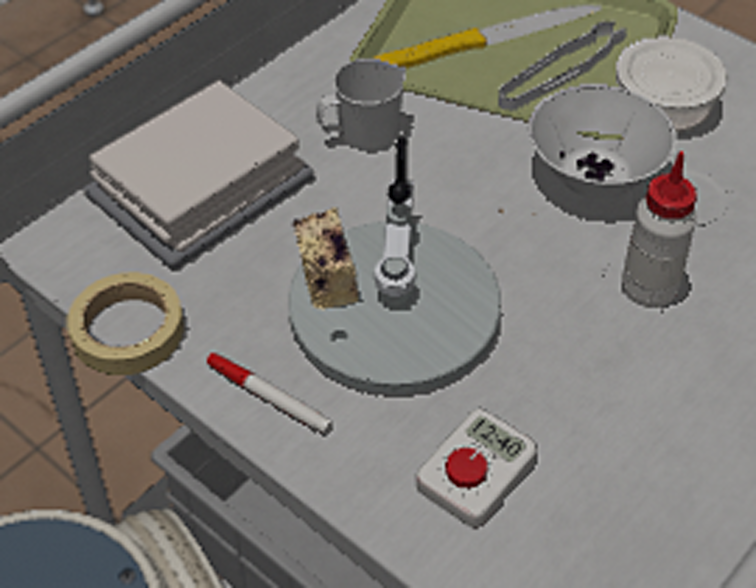

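View pics/top0c.png

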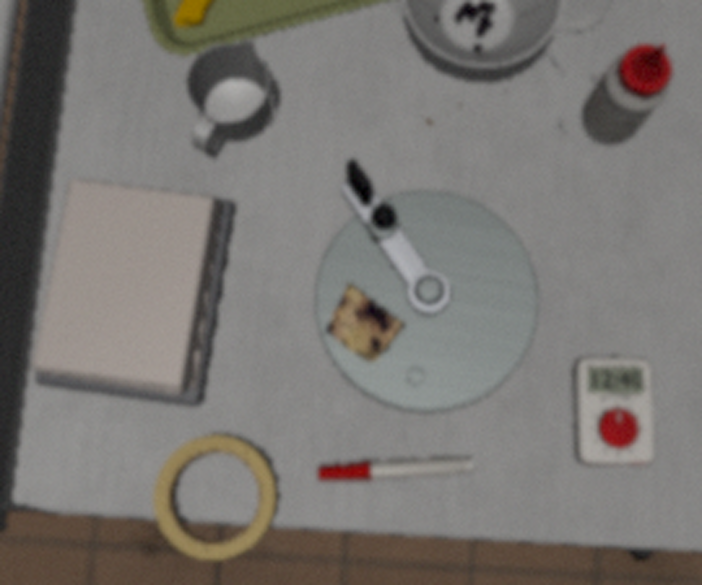

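View pics/top0.png

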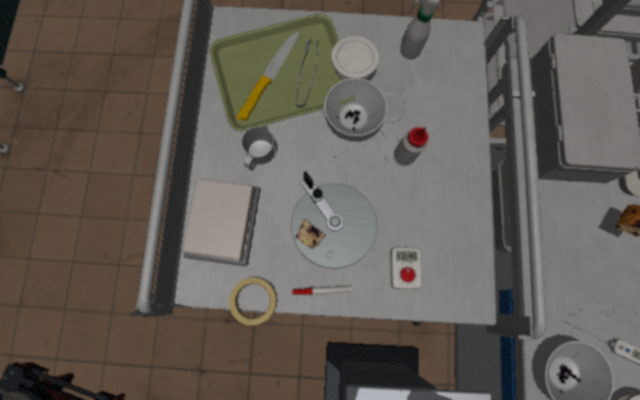

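View pics/scene0.png

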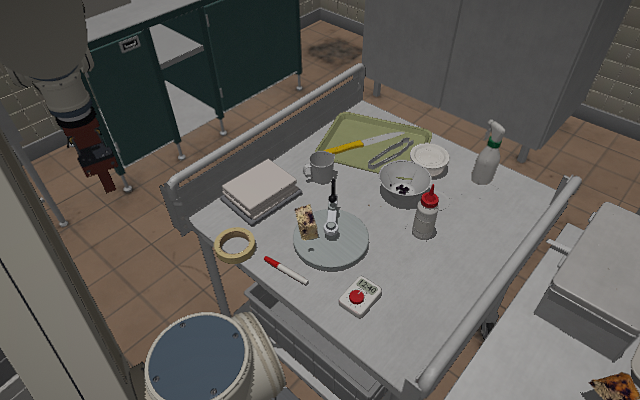

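View pics/wrist0.png

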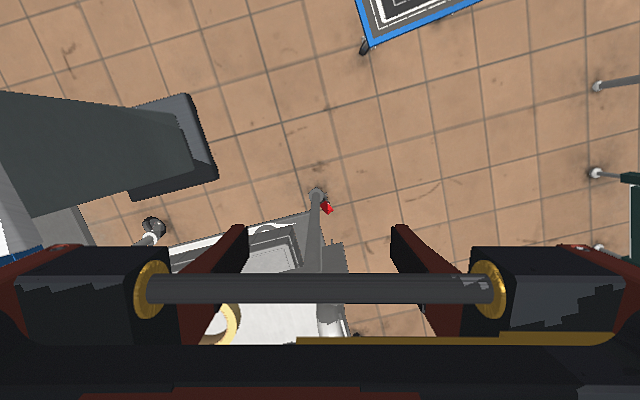

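```bash
cat > h.py <<'E'
import numpy as np,cv2
from scipy.spatial.transform import Rotation as R
from workcell import ctrl
def cam(n,o=None):
    c=ctrl.camera_info(n);K=np.array([[c['fx'],0,c['cx']],[0,c['fy'],c['cy']],[0,0,1]])
    if n=='wrist':
        T=np.eye(4);T[:3,:3]=R.from_rotvec(o['orientation']).as_matrix();T[:3,3]=o['ee_pos'];T=T@c['T_tool_cam'];return K,c['dist'],T[:3,:3],T[:3,3]
    return K,c['dist'],R.from_rotvec(c['attitude']).as_matrix(),np.array(c['origin'])
def w(n,uv,z,o=None):
    K,d,M,t=cam(n,o);p=cv2.undistortPoints(np.array([[uv]],float),K,d)[0,0]
    r=M@np.array([p[0],p[1],1]);return t+r*(z-t[2])/r[2]
def px(n,P,o=None):
    K,d,M,t=cam(n,o);rv=cv2.Rodrigues(M.T)[0];return cv2.projectPoints(np.array([P],float),rv,-M.T@t,K,d)[0][0,0]
E
python3 - <<'E'
from h import *
np.set_printoptions(precision=1,suppress=True)
def T(u,v,z):return w('top',(u/2.6+170,v/2.6+110),z)
def S(u,v,z):return w('scene',(u/2.8+190,v/2.8+130),z)
print('plate edges top',T(316,300,22),T(539,300,22),T(427,188,22),T(427,411,22))
print('plate edges scene',S(288,302,22),S(501,302,22),S(395,222,22),S(395,382,22))
print('post',T(429,289,66),S(395,270,66))
print('tab top',T(357,168,116),T(350,160,116),T(367,178,116),S(402,140,116))
print('ball',T(383,215,91),S(400,190,91))
print('hole',T(415,375,22),S(339,335,22))
print('cake top corners',[T(*p,105) for p in [(352,283),(404,325),(374,362),(326,330)]])
print('cake scene',[S(*p,105) for p in [(293,223),(338,208),(354,248),(308,261)]])
print('board base lower',[T(*p,15) for p in [(200,405),(234,201),(37,382)]],[S(*p,15) for p in [(175,258),(314,174),(88,190)]])
for z in(30,40,50,60,70): print(z,[T(*p,z) for p in [(75,181),(213,197),(183,392),(38,374)]],[S(*p,z) for p in [(221,83),(300,140),(174,220),(90,158)]])
print('tape',T(216,497,25),'timer',T(615,411,34),'cup',T(235,90,74),'bottle',T(645,68,150),'marker',T(320,472,16),T(473,464,16))
E
```

```text
plate edges top [497.7 302.5  22. ] [509.4 104.3  22. ] [606.8 208.9  22. ] [405.7 199.3  22. ]
plate edges scene [433.9 272.6  22. ] [565.5 122.9  22. ] [578.3 264.9  22. ] [430.2 137.1  22. ]
post [505.4 204.7  66. ] [500.6 198.3  66. ]
tab top [593.6 271.  116. ] [600.2 277.2 116. ] [585.6 262.3 116. ] [595.9 272.3 116. ]
ball [561.4 247.4  91. ] [562.8 246.1  91. ]
hole [436.4 211.3  22. ] [436.5 210.2  22. ]
cake top corners [array([499.4, 269.4, 105. ]), array([467.4, 225.3, 105. ]), array([436.2, 247.7, 105. ]), array([459.7, 287.8, 105. ])]
cake scene [array([456.3, 282.2, 105. ]), array([497. , 264.5, 105. ]), array([470. , 220.3, 105. ]), array([431.8, 240.3, 105. ])]
board base lower [array([399.7, 398. ,  15. ]), array([585.9, 384.3,  15. ]), array([410.8, 543.8,  15. ])] [array([405.5, 398.5,  15. ]), array([579.9, 377.2,  15. ]), array([410.4, 534.8,  15. ])]
30 [array([592.2, 527.8,  30. ]), array([584.6, 401.4,  30. ]), array([408.9, 411.3,  30. ]), array([416.7, 539.1,  30. ])] [array([605.9, 541. ,  30. ]), array([596.6, 412.3,  30. ]), array([431. , 425.4,  30. ]),
[... 459 characters left out ...]
, array([419.5, 409.5,  50. ]), array([422.3, 537.5,  50. ])]
60 [array([584. , 518.7,  60. ]), array([576.7, 396.4,  60. ]), array([406.7, 406. ,  60. ]), array([414.1, 529.7,  60. ])] [array([583. , 513.5,  60. ]), array([574. , 388.9,  60. ]), array([413.8, 401.5,  60. ]), array([416.6, 528.1,  60. ])]
70 [array([581.3, 515.7,  70. ]), array([574.1, 394.7,  70. ]), array([405.9, 404.3,  70. ]), array([413.3, 526.6,  70. ])] [array([575.4, 504.3,  70. ]), array([566.5, 381.1,  70. ]), array([408. , 393.6,  70. ]), array([410.8, 518.8,  70. ])]
tape [322.2 375.6  25. ] timer [414.1  38.1  34. ] cup [671.3 383.8  74. ] bottle [682.2  41.7 150. ] marker [348.5 288.9  16. ] [362.9 157.   16. ]
```

```bash
cat >> h.py <<'E'
def go(x,y,z,o=None):
    o=o or ctrl.get_obs();M=R.from_rotvec(o['orientation']).as_matrix();d=M.T@(np.array([x,y,z])-o['ee_pos'])
    psi=np.arctan2(M[1,1],M[0,1]);print('pos',np.round(o['ee_pos'],1),'psi_y',round(psi,4),'delta tool mm',np.round(d,1),'norm',round(np.linalg.norm(d),1),'t',o['t'],'tilt',np.round(M[:,2],4))
E
python3 - <<'E'
from h import *
go(465,254,420)
print([w('top',(62/2.6+170,150/2.6+110),z) for z in (0,)])
def T(u,v,z):return w('top',(u/2.6+170,v/2.6+110),z)
print(T(0,150,60),T(8,520,0))
for p in [(196,30),(187,100),(165,230),(152,300)]: print(p,w('top',p,0),w('top',p,100))
for p in [(172,185),(192,230),(188,205),(270,130),(240,140)]: print(p,w('scene',p,0),w('scene',p,100))
E
```

```text
pos [160.5 604.  404.7] psi_y 1.311 delta tool mm [-384.2 -260.   -15.3] norm 464.2 t 3.15 tilt [ 0.  0. -1.]
[array([629.77484135, 552.81153817,   0.        ])]
[608.44923384 588.80972803  60.        ] [290.72570744 559.07447605   0.        ]
(196, 30) [1014.54302764  597.25878999    0.        ] [944.38414314 560.86416157 100.        ]
(187, 100) [808.85680736 593.52247938   0.        ] [760.04130039 557.51555553 100.        ]
(165, 230) [472.29758557 602.2815461    0.        ] [458.40571383 565.36572292 100.        ]
(152, 300) [309.63511026 610.38924171   0.        ] [312.62218459 572.63210982 100.        ]
(172, 185) [ 3.56665815e+02  7.01086260e+02 -1.13686838e-13] [308.91359677 595.35518476 100.        ]
(192, 230) [2.85864512e+02 5.12040034e+02 1.13686838e-13] [245.5073998  426.05459726 100.        ]
(188, 205) [336.87938582 597.49345294   0.        ] [291.19383463 502.58251505 100.        ]
(270, 130) [7.39073266e+02 6.78232426e+02 1.13686838e-13] [651.37907564 574.88840493 100.        ]
(240, 140) [635.11604883 713.28021171   0.        ] [558.28005735 606.27549407 100.        ]
```

jog_arm(
  steps=[
    [[-0.032,-0.0217,-0.0013,0,0,0,-1],[-0.032,-0.0217,-0.0013,0,0,0,-1],[-0.032,-0.0217,-0.0013,0,0,0,-1],[-0.032,-0.0217,-0.0013,0,0,0,-1],[-0.032,-0.0217,-0.0013,0,0,0,-1],[-0.032,-0.0217,-0.0013,0,0,0,-1],[-0.032,-0.0217,-0.0013,0,0,0,-1],[-0.032,-0.0217,-0.0013,0,0,0,-1],[-0.032,-0.0217,-0.0013,0,0,0,-1],[-0.032,-0.0217,-0.0013,0,0,0,-1],[-0.032,-0.0217,-0.0013,0,0,0,-1],[-0.032,-0.0217,-0.0013,0,0,0,-1],[0,0,0,0,0,6,-1],[0,0,0,0,0,6,-1],[0,0,0,0,0,6,-1],[0,0,0,0,0,0,-1]],
  ],
)

```text
t: 4.48
ee_pos: [465.0, 253.3, 420.3]
orientation: [0.896, 3.011, 0.0]
ft_force: [-0.3, -0.2, -0.8]
width: 87.6
```

```bash
python3 - <<'E'
from h import *
o=ctrl.get_obs();go(465,254,420,o)
im=ctrl.get_image('wrist');cv2.imwrite('pics/w1.png',im[:,:,::-1])
im=ctrl.get_image('top');cv2.imwrite('pics/t1.png',im[:,:,::-1])
for th in ["hub","swing_tab","pin_tip","cake_center","board_base"]:
    r=ctrl.landmark_of(th,'wrist');print(th,[(x['uv'],x['p']) for x in r[:2]])
r=ctrl.trace('cake_center','wrist')
if r:
    print(r[0]['bbox'],r[0]['p']);cv2.imwrite('pics/cm1.png',r[0]['pixels'].astype('uint8')*255)
E
```

```text
pos [465.  253.3 420.3] psi_y 0.9922 delta tool mm [0.4 0.6 0.3] norm 0.8 t 4.4833 tilt [ 1.e-04  1.e-04 -1.e+00]
hub [([309.2, 213.1], 0.67)]
swing_tab [([388.7, 269.3], 0.62)]
pin_tip []
cake_center [([326.1, 188.1], 0.78), ([307.3, 217.8], 0.49)]
board_base []
[307.4, 168.7, 350.7, 209.7] 0.59
```

View pics/w1.png

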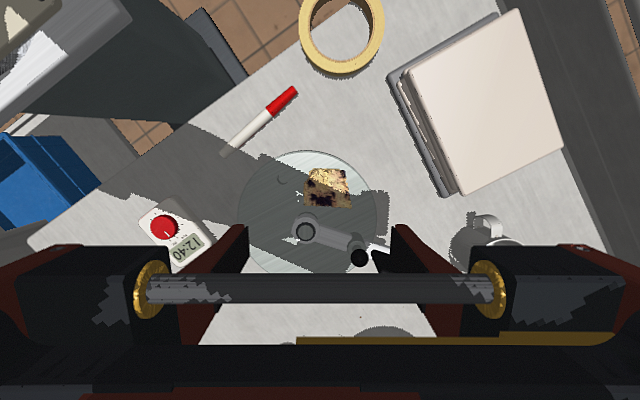

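```bash
python3 - <<'E'
import cv2
a=cv2.imread("pics/w1.png")[140:280,220:400];cv2.imwrite("pics/w1c.png",cv2.resize(a,None,fx=4,fy=4,interpolation=2))
a=cv2.imread("pics/w1.png")[0:210,380:580];cv2.imwrite("pics/w1d.png",cv2.resize(a,None,fx=2.8,fy=2.8,interpolation=2))
E
```

```text
(no output)
```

View pics/w1c.png

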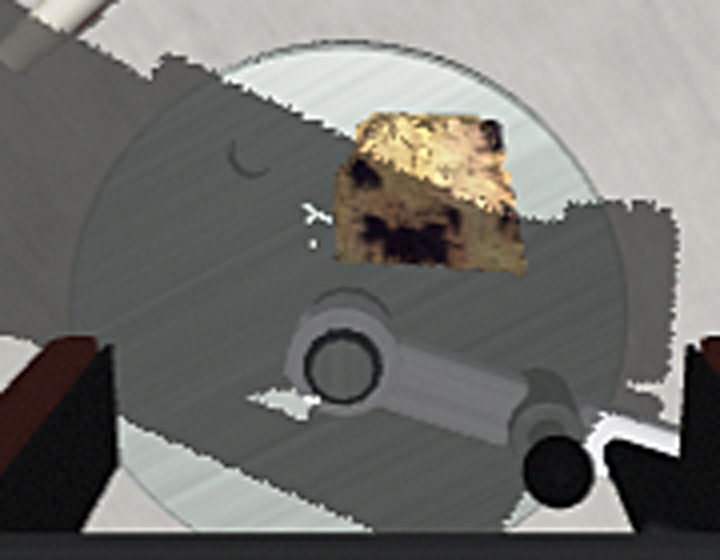

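View pics/w1d.png

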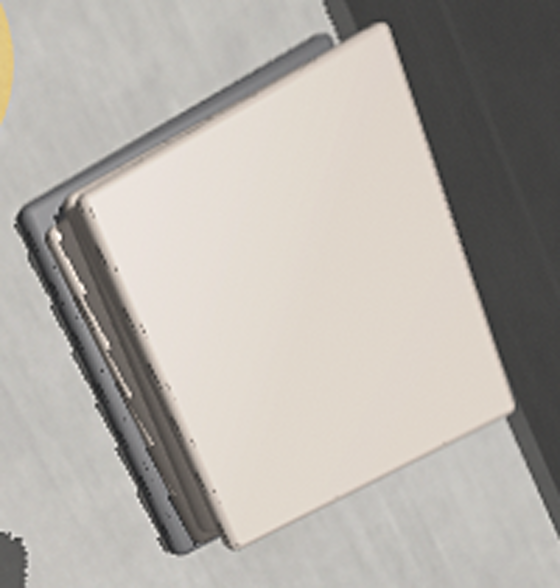

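```bash
python3 - <<'E'
from h import *
np.set_printoptions(precision=1,suppress=True)
o=ctrl.get_obs()
def W(u,v,z):return w('wrist',(u/4+220,v/4+140),z,o)
def D(u,v,z):return w('wrist',(u/2.8+380,v/2.8),z,o)
print('cake low corners@105',W(335,262,105),W(525,272,105)); print('up corners@105/@22',W(365,113,105),W(500,118,105),W(365,113,22),W(500,118,22), W(345,165,105),W(513,185,105))
print('hub',W(343,367,66),'ball',W(557,470,91),'hole',W(252,155,22))
print('plate',[W(*p,22) for p in [(72,290),(627,290),(350,40)]])
print('base',[D(*p,15) for p in [(20,215),(330,35),(180,552)]])
for z in (40,50,55,60,70):
    q=[D(*p,z) for p in [(80,197),(388,22),(514,408),(235,548)]];print(z,np.mean(q,0),np.linalg.norm(q[1]-q[0]),np.linalg.norm(q[2]-q[1]),np.linalg.norm(q[3]-q[2]),np.linalg.norm(q[3]-q[0]))
# project model cake on cameras
C=np.array([465.5,254.])
for n,sc,off in (('top',2.6,(170,110)),('scene',2.8,(190,130)),('wrist',4,(220,140))):
    for yaw in (57,):
        a=np.radians(yaw);e=np.array([np.cos(a),np.sin(a)]);f=np.array([-e[1],e[0]])
        for z in(22,105):
            print(n,z,[((px(n,[*(C+s*28.5*e+t*26*f),z],o)-off)*sc).round() for s,t in((1,1),(1,-1),(-1,-1),(-1,1))])
E
```

```text
cake low corners@105 [466.1 231.5 105. ] [496.8 273.8 105. ]
up corners@105/@22 [436.3 260.9 105. ] [456.9 290.3 105. ] [443.8 253.1  22. ] [470.2 290.7  22. ] [445.1 248.7 105. ] [474.2 283.7 105. ]
hub [503.7 207.   66. ] ball [559.  249.1  91. ] hole [434.9 212.6  22. ]
plate [array([440.1, 131.7,  22. ]), array([546.5, 296.5,  22. ]), array([420.7, 262.3,  22. ])]
base [array([399.3, 398.3,  15. ]), array([409.6, 545.5,  15. ]), array([581.2, 388.4,  15. ])]
40 [499.8 476.9  40. ] 134.47551007917525 173.67217304507105 133.12372369836856 175.05320926816336
50 [497.3 471.7  50. ] 130.74340740916983 168.8522442688533 129.42913719437817 170.1949525542228
55 [496.1 469.1  55. ] 128.87735607416712 166.44227988074456 127.58184394238293 167.76582419725247
60 [494.8 466.5  60. ] 127.01130473916439 164.03231549263575 125.73455069038768 165.33669584028218
70 [492.3 461.3  70. ] 123.27920206915891 159.21238671641817 122.03996418639728 160.47843912634167
top 22 [array([325., 344.]), array([360., 297.]), array([412., 335.]), array([377., 382.])]
top 105 [array([321., 330.]), array([359., 279.]), array([416., 320.]), array([378., 372.])]
scene 22 [array([292., 276.]), array([345., 265.]), array([360., 309.]), array([306., 321.])]
scene 105 [array([287., 216.]), array([343., 205.]), array([359., 249.]), array([302., 261.])]
wrist 22 [array([486.,  89.]), array([483., 238.]), array([320., 238.]), array([318.,  88.])]
wrist 105 [array([510., 122.]), array([505., 309.]), array([300., 308.]), array([296., 121.])]
```

jog_arm(
  steps=[
    [[0,0.003,0.03,0,0,1,-1],[0,0,0.035,0,0,0,-1],[0,0,0.035,0,0,0,-1],[0,0,0.03,0,0,0,-1],[0,0,0.02,0,0,0,-1],[0,0,0.02,0,0,0,-1],[0,0,0.017,0,0,0,-1],[0,0,0,0,0,0,-1]],
  ],
)

```text
t: 5.55
ee_pos: [465.3, 255.8, 230.4]
orientation: [-0.913, -3.002, 0.006]
ft_force: [-1.1, -0.0, -0.3]
width: 87.8
```

```bash
python3 - <<'E'
from h import *
o=ctrl.get_obs();go(466.5,256,233,o)
im=ctrl.get_image('wrist');cv2.imwrite('pics/w2.png',im[:,:,::-1])
im=ctrl.get_image('scene');cv2.imwrite('pics/s2.png',cv2.resize(im[130:340,190:460,::-1],None,fx=2.8,fy=2.8,interpolation=2))
E
```

```text
pos [465.3 255.8 230.4] psi_y 0.9802 delta tool mm [-0.9  0.8 -2.7] norm 2.9 t 5.55 tilt [-0.0047 -0.0025 -1.    ]
```

View pics/w2.png

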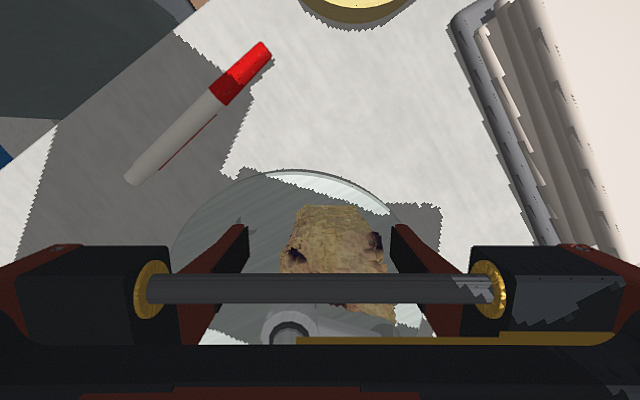

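View pics/s2.png

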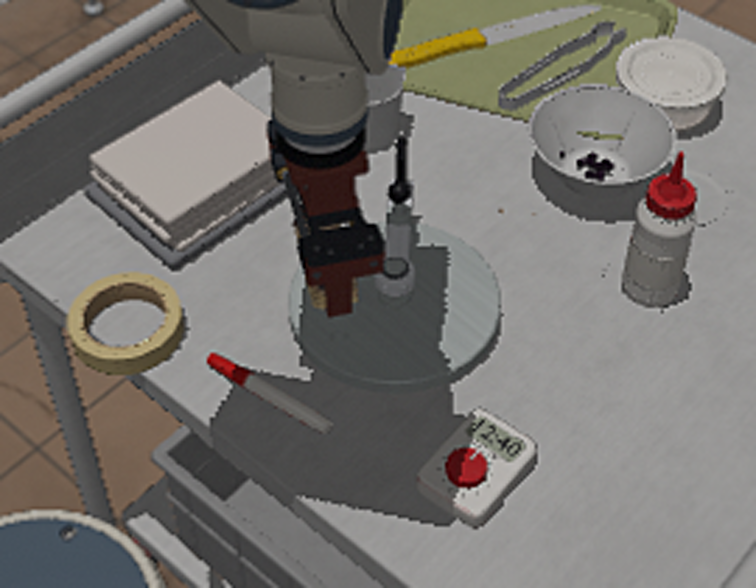

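jog_arm(
  steps=[
    [[0,0.005,0,0,0,0,-1],[0,0,0,0,0,0,-0.3],[0,0,0,0,0,0,0.0],[0,0,0,0,0,0,0.2],[0,0,0,0,0,0,0.4],[0,0,0,0,0,0,1],[0,0,0,0,0,0,1],[0,0,0,0,0,0,1]],
  ],
)

```text
t: 6.32
ee_pos: [469.2, 260.3, 233.6]
orientation: [0.915, 3.005, -0.0]
ft_force: [-0.6, -0.7, 4.7]
width: 53.3
```

```bash
python3 - <<'E'
from h import *
o=ctrl.get_obs();go(466.5,256,233,o);print(o['width'],o['ft_force'])
im=ctrl.get_image('wrist');cv2.imwrite('pics/w3.png',im[:,:,::-1])
E
```

```text
pos [469.2 260.3 233.6] psi_y 0.9794 delta tool mm [-0.2 -5.   0.6] norm 5.1 t 6.3167 tilt [ 0.e+00 -1.e-04 -1.e+00]
53.315236302048696 [-0.61904618 -0.69159585  4.72827924]
```

View pics/w3.png

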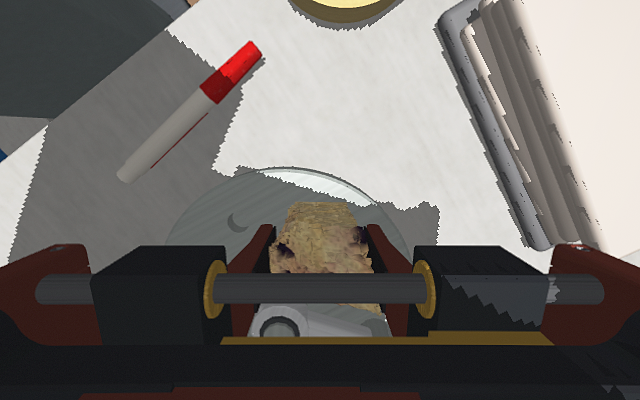

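jog_arm(
  steps=[
    [[0,0,0,0,0,0,1],[0,0,-0.005,0,0,0,1],[0,0,-0.01,0,0,0,1],[0,0,-0.02,0,0,0,1],[0,0,-0.03,0,0,0,1],[0,0,-0.03,0,0,0,1],[0,0,-0.02,0,0,0,1],[0,0,-0.01,0,0,0,1],[0,0,0,0,0,0,1]],
  ],
)

```text
t: 7.12
ee_pos: [469.7, 260.7, 361.0]
orientation: [0.914, 3.002, 0.005]
ft_force: [0.6, 0.1, -0.6]
width: 53.9
```

```bash
python3 - <<'E'
from h import *
o=ctrl.get_obs();go(497,462,358,o);print(o['width'],o['ft_force'])
im=ctrl.get_image('wrist');a=im[:,:,::-1].copy()
im=ctrl.get_image('scene');b=im[130:340,190:460,::-1]
cv2.imwrite('pics/w4.png',a);cv2.imwrite('pics/s4.png',cv2.resize(b,None,fx=2.8,fy=2.8,interpolation=2))
E
```

```text
pos [469.7 260.7 361. ] psi_y 0.9794 delta tool mm [ 89.5 182.3   3.6] norm 203.2 t 7.1167 tilt [ 0.0043  0.0023 -1.    ]
53.866551697142974 [ 0.59026106  0.14269216 -0.64756588]
```

View pics/w4.png

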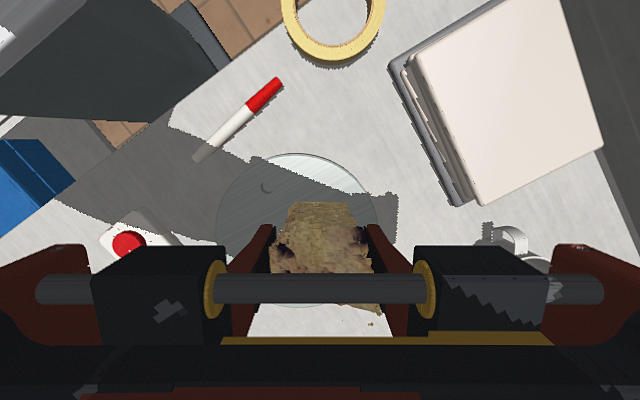

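View pics/s4.png

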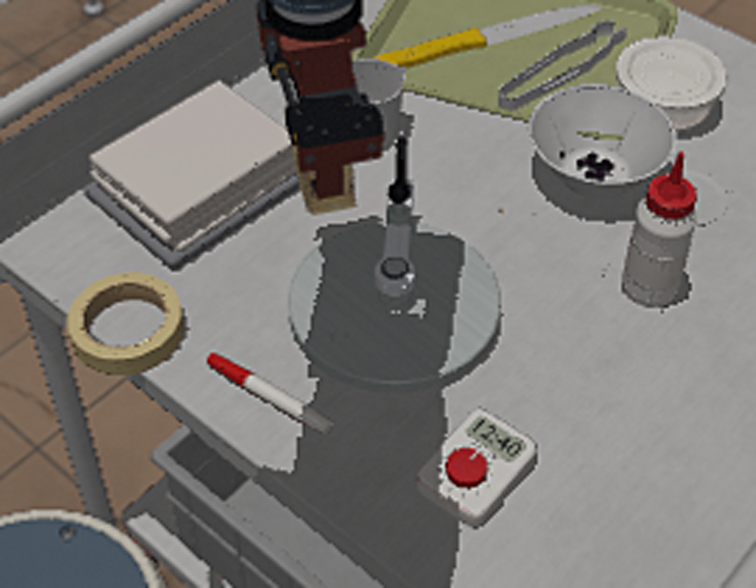

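jog_arm(
  steps=[
    [[0.0147,0.0302,0,0,0,0,1],[0.0147,0.0302,0,0,0,0,1],[0.0147,0.0302,0,0,0,0,1],[0.0147,0.0302,0,0,0,0,1],[0.0147,0.0302,0,0,0,0,1],[0.0147,0.0302,0,0,0,0,1],[0,0,0,0,0,7,1],[0,0,0,0,0,7,1],[0,0,0,0,0,7,1],[0,0,0,0,0,7,1],[0,0,0,0,0,7,1],[0,0,0,0,0,7,1],[0,0,0.03,0,0,0,1],[0,0,0.02,0,0,0,1],[0,0,0,0,0,0,1],[0,0,0,0,0,0,1]],
  ],
)

```text
t: 8.55
ee_pos: [496.3, 459.4, 305.3]
orientation: [-1.931, -2.477, 0.009]
ft_force: [-0.1, 0.6, 0.3]
width: 53.4
```

```bash
python3 - <<'E'
from h import *
o=ctrl.get_obs();go(497,462,262,o);print(o['width'],o['ft_force'],o['qpos'])
im=ctrl.get_image('top');a=im[:,:,::-1].copy()
im=ctrl.get_image('scene');b=im[130:340,190:460,::-1]
cv2.imwrite('pics/t5.png',cv2.resize(a[110:335,170:440],None,fx=2.6,fy=2.6,interpolation=2));cv2.imwrite('pics/s5.png',cv2.resize(b,None,fx=2.8,fy=2.8,interpolation=2))
E
```

```text
pos [496.3 459.4 305.3] psi_y 0.2464 delta tool mm [ 2.5  1.5 43.3] norm 43.4 t 8.55 tilt [-0.0042 -0.0038 -1.    ]
53.384317916479745 [-0.07222084  0.5753996   0.33234596] [7.29199294e-01 6.11212399e-01 1.56749247e+00 2.21791554e-05
 9.68550647e-01 4.82776202e-01]
```

View pics/s5.png

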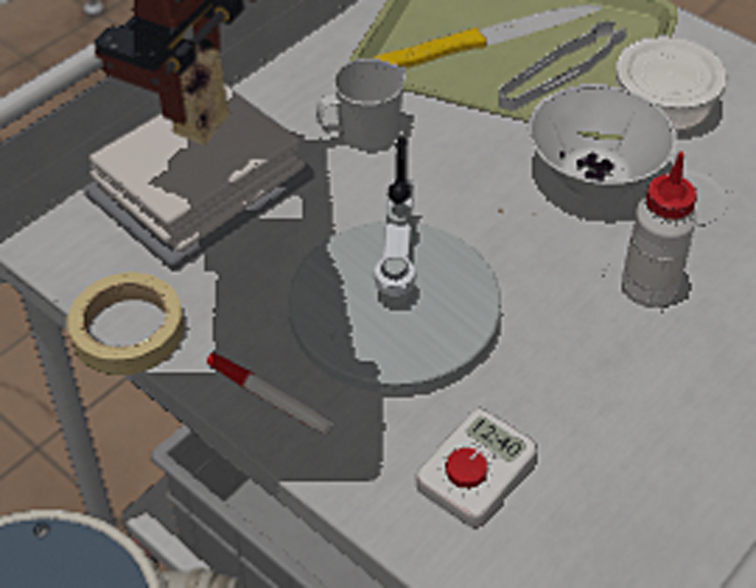

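View pics/t5.png

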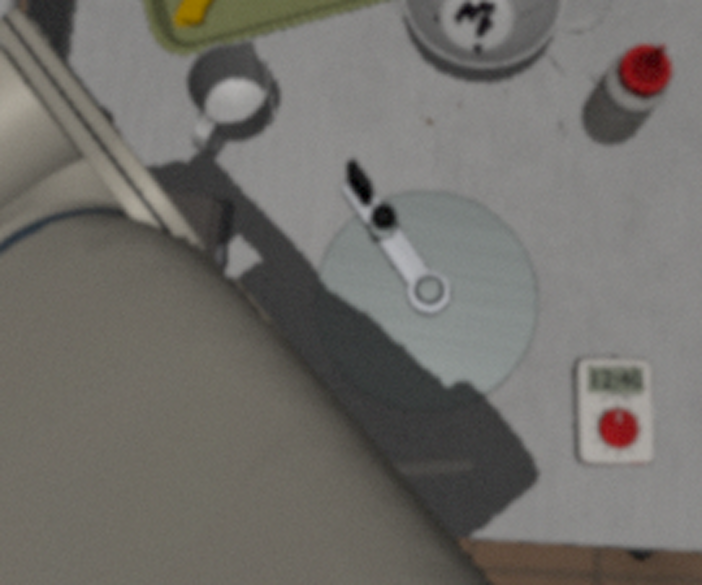

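jog_arm(
  steps=[
    [[0,0,0.015,0,0,0,1],[0,0,0.01,0,0,0,1],[0,0,0.005,0,0,0,1],[0,0,0,0,0,0,1],[0,0,0,0,0,0,1]],
  ],
)

```text
t: 9.07
ee_pos: [497.0, 460.0, 278.4]
orientation: [-1.932, -2.478, 0.0]
ft_force: [1.0, 0.2, -1.6]
width: 53.8
```

jog_arm(
  steps=[
    [[0,0,0.003,0,0,0,1],[0,0,0.003,0,0,0,1],[0,0,0,0,0,0,1]],
  ],
)

```text
t: 9.32
ee_pos: [496.9, 459.9, 272.0]
orientation: [-1.932, -2.478, 0.0]
ft_force: [0.7, -0.3, -0.7]
width: 53.5
```

jog_arm(
  steps=[
    [[0,0,0.002,0,0,0,1],[0,0,0.002,0,0,0,1],[0,0,0,0,0,0,1]],
  ],
)

```text
t: 9.57
ee_pos: [497.2, 460.3, 270.7]
orientation: [-1.932, -2.478, -0.001]
ft_force: [-3.9, -3.1, 15.1]
width: 53.7
```

```bash
python3 - <<'E'
from h import *
o=ctrl.get_obs();print(o['ft_force'],o['ee_pos'])
im=ctrl.get_image('scene');b=im[130:250,210:330,::-1]
cv2.imwrite('pics/s6.png',cv2.resize(b,None,fx=4.5,fy=4.5,interpolation=2))
im=ctrl.get_image('wrist');cv2.imwrite('pics/w6.png',im[:,:,::-1])
E
```

```text
[-3.90598355 -3.07788383 15.06214465] [497.16948273 460.29243839 270.69970394]
```

View pics/s6.png

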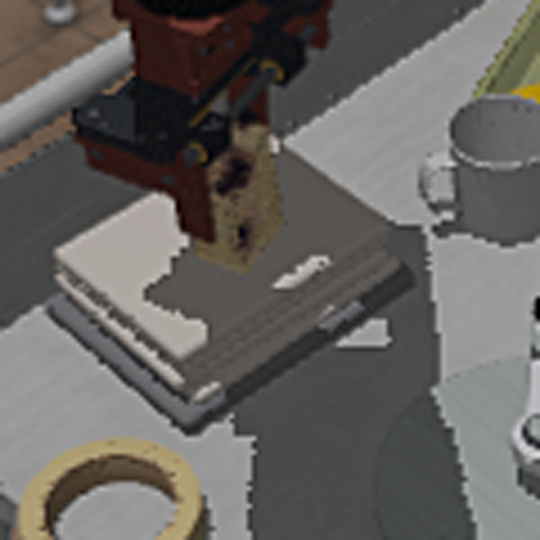

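View pics/w6.png

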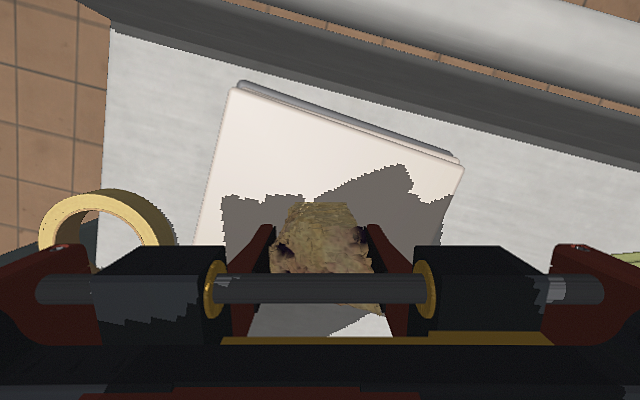

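jog_arm(
  steps=[
    [[0,0,-0.0015,0,0,0,1],[0,0,0,0,0,0,1],[0,0,0,0,0,0,1]],
  ],
)

```text
t: 9.92
ee_pos: [497.2, 460.4, 270.8]
orientation: [1.932, 2.477, 0.002]
ft_force: [-0.5, -0.5, 7.6]
width: 53.6
```

jog_arm(
  steps=[
    [[0,0,-0.001,0,0,0,1],[0,0,0,0,0,0,1],[0,0,0,0,0,0,0.1],[0,0,0,0,0,0,0.0],[0,0,0,0,0,0,-0.2],[0,0,0,0,0,0,-0.5],[0,0,0,0,0,0,-1],[0,0,0,0,0,0,-1],[0,0,0,0,0,0,-1]],
  ],
)

```text
t: 10.67
ee_pos: [496.8, 459.8, 270.4]
orientation: [-1.932, -2.477, 0.001]
ft_force: [0.5, 0.0, 1.1]
width: 76.9
```

```bash
python3 - <<'E'
from h import *
o=ctrl.get_obs();print(o['ft_force'],o['ee_pos'],o['width'])
im=ctrl.get_image('scene');b=im[130:250,210:330,::-1]
cv2.imwrite('pics/s7.png',cv2.resize(b,None,fx=4.5,fy=4.5,interpolation=2))
im=ctrl.get_image('wrist');cv2.imwrite('pics/w7.png',im[:,:,::-1])
E
```

```text
[0.52598772 0.00681521 1.06162126] [496.84705473 459.81880592 270.39623113] 76.89062862472416
```

View pics/s7.png

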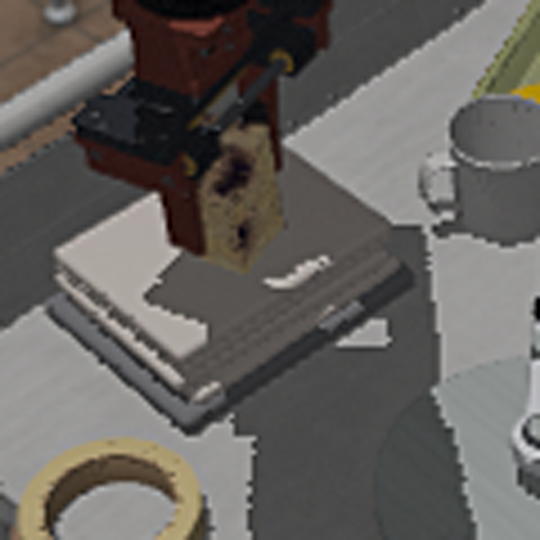

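View pics/w7.png

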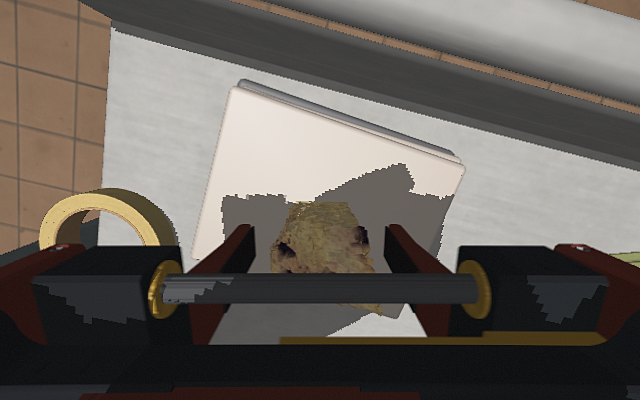

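jog_arm(
  steps=[
    [[0,0,0,0,0,0,-1],[0,0,0,0,0,0,-1],[0,0,0,0,0,0,-1],[0,0,-0.005,0,0,0,-1],[0,0,-0.015,0,0,0,-1],[0,0,-0.03,0,0,0,-1],[0,0,-0.03,0,0,0,-1],[0,0,-0.03,0,0,0,-1],[0,0,-0.03,0,0,0,-1],[0,0,-0.02,0,0,0,-1],[0,0,0,0,0,0,-1]],
  ],
)

```text
t: 11.68
ee_pos: [497.7, 460.7, 438.1]
orientation: [1.931, 2.476, 0.016]
ft_force: [0.7, 0.0, 0.6]
width: 87.9
```

```bash
python3 - <<'E'
from h import *
o=ctrl.get_obs();print(o['ft_force'],o['ee_pos'],o['width'])
im=ctrl.get_image('scene');b=im[130:250,210:380,::-1]
cv2.imwrite('pics/s8.png',cv2.resize(b,None,fx=4.5,fy=4.5,interpolation=2))
im=ctrl.get_image('wrist');cv2.imwrite('pics/w8.png',im[:,:,::-1])
E
```

```text
[0.6710252  0.03042203 0.57194365] [497.70713262 460.68415858 438.08489378] 87.93138902203304
```

View pics/s8.png

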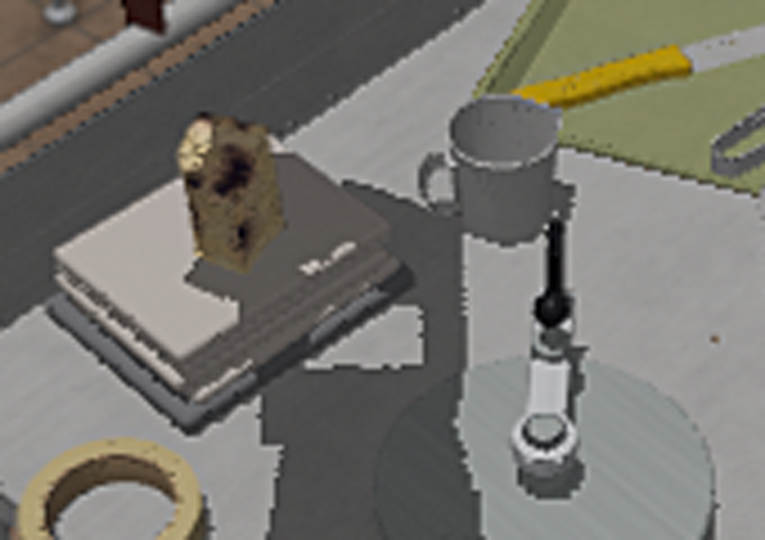

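View pics/w8.png

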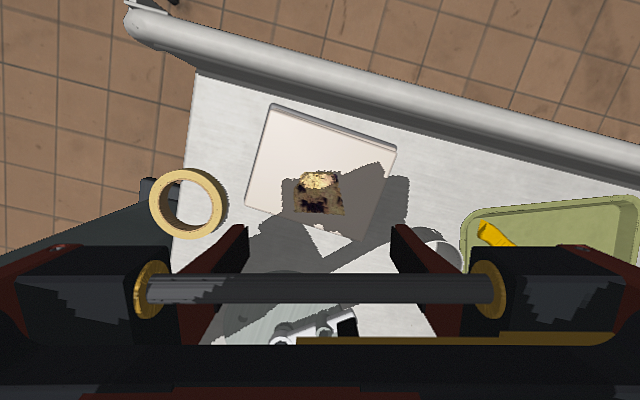

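```bash
python3 - <<'E'
from h import *
go(614.8,232.3,430)
E
```

```text
pos [496.9 459.9 432.6] psi_y 0.2464 delta tool mm [-249.5   58.8    2.5] norm 256.4 t 11.7833 tilt [ 0.0021  0.0019 -1.    ]
```

jog_arm(
  steps=[
    [[-0.0312,0.0074,0,0,0,0,1],[-0.0312,0.0074,0,0,0,0,1],[-0.0312,0.0074,0,0,0,0,1],[-0.0312,0.0074,0,0,0,0,1],[-0.0312,0.0074,0,0,0,0,1],[-0.0312,0.0074,0,0,0,0,1],[-0.0312,0.0074,0,0,0,0,1],[-0.0312,0.0074,0,0,0,0,1],[0,0,0,0,0,7,1],[0,0,0,0,0,7,1],[0,0,0,0,0,7,1],[0,0,0,0,0,7,1],[0,0,0,0,0,7,1],[0,0,0,0,0,7,1],[0,0,0,0,0,7,1],[0,0,0,0,0,7,1],[0,0,0,0,0,7,1],[0,0,0,0,0,3.3,1],[0,0,0,0,0,0,1],[0,0,0,0,0,0,1]],
  ],
)

```text
t: 13.45
ee_pos: [614.9, 232.2, 429.4]
orientation: [2.971, 1.021, -0.004]
ft_force: [0.3, 0.1, -0.3]
width: 0.7
```

```bash
python3 - <<'E'
from h import *
o=ctrl.get_obs();go(614.8,232.3,262,o);print(o['width'],o['qpos'].round(2))
im=ctrl.get_image('wrist');cv2.imwrite('pics/w9.png',im[:,:,::-1])
for th in ["hub","swing_tab","pin_tip"]:
    r=ctrl.landmark_of(th,'wrist');print(th,[(x['uv'],x['p']) for x in r[:2]])
E
```

```text
pos [614.9 232.2 429.4] psi_y -0.9087 delta tool mm [  0.4   0.  167.4] norm 167.4 t 13.45 tilt [-2.3e-03 -9.0e-04 -1.0e+00]
0.6828397787927927 [ 0.34  0.45  1.53 -0.    1.17  1.25]
hub []
swing_tab [([275.5, 189.9], 0.88)]
pin_tip [([246.7, 69.9], 0.33)]
```

View pics/w9.png

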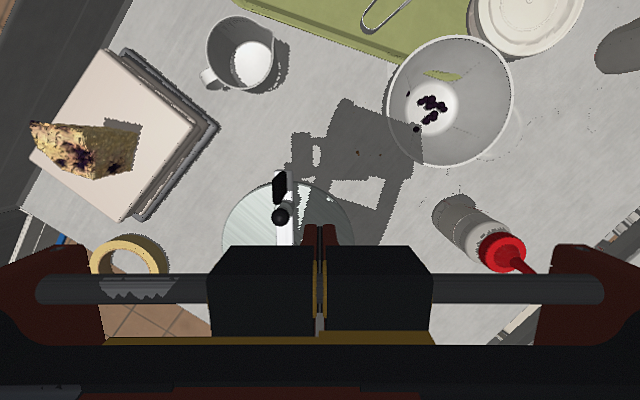

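```bash
python3 - <<'E'
from h import *
o=ctrl.get_obs();p=w('wrist',(275.5,189.9),98,o);print(p)
M=R.from_rotvec(o['orientation']).as_matrix();print(M.T@(p-o['ee_pos']))
print(w('wrist',(280,216),91,o))
E
```

```text
[585.45129703 271.48864972  98.        ]
[  0.80090762 -49.08465672 332.38666991]
[560.97423584 248.62581096  91.        ]
```

jog_arm(
  steps=[
    [[0,0,0.03,0,0,0,1],[0,0,0.035,0,0,0,1],[0,0,0.035,0,0,0,1],[0,0,0.03,0,0,0,1],[0,0,0.02,0,0,0,1],[0,0,0.015,0,0,0,1],[0,0,0,0,0,0,1],[0,-0.01,0,0,0,0,1],[0,-0.008,0,0,0,0,1],[0,-0.006,0,0,0,0,1],[0,0,0,0,0,0,1]],
  ],
)

```text
t: 14.57
ee_pos: [599.9, 252.8, 267.3]
orientation: [-2.971, -1.02, -0.003]
ft_force: [-0.2, 0.3, 0.2]
width: 0.6
```

```bash
python3 - <<'E'
from h import *
o=ctrl.get_obs();go(600,250,262,o);print(o['ft_force'])
im=ctrl.get_image('wrist');cv2.imwrite('pics/w10.png',im[:,:,::-1])
im=ctrl.get_image('scene');b=im[130:340,190:460,::-1]
cv2.imwrite('pics/s10.png',cv2.resize(b,None,fx=2.8,fy=2.8,interpolation=2))
E
```

```text
pos [599.9 252.8 267.3] psi_y -0.9092 delta tool mm [-1.7  2.3  5.3] norm 6.0 t 14.5667 tilt [ 0.0017  0.001  -1.    ]
[-0.22801933  0.29429766  0.23894149]
```

View pics/w10.png

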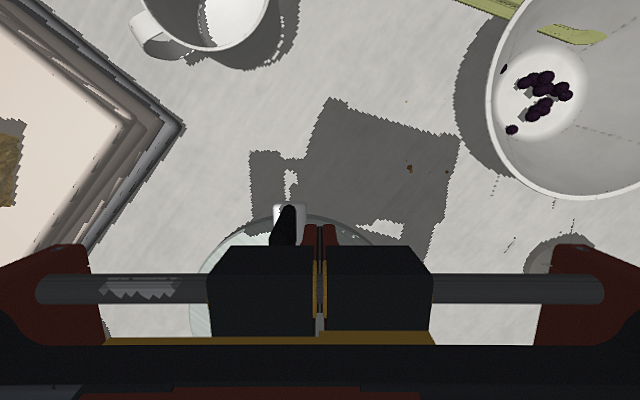

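View pics/s10.png

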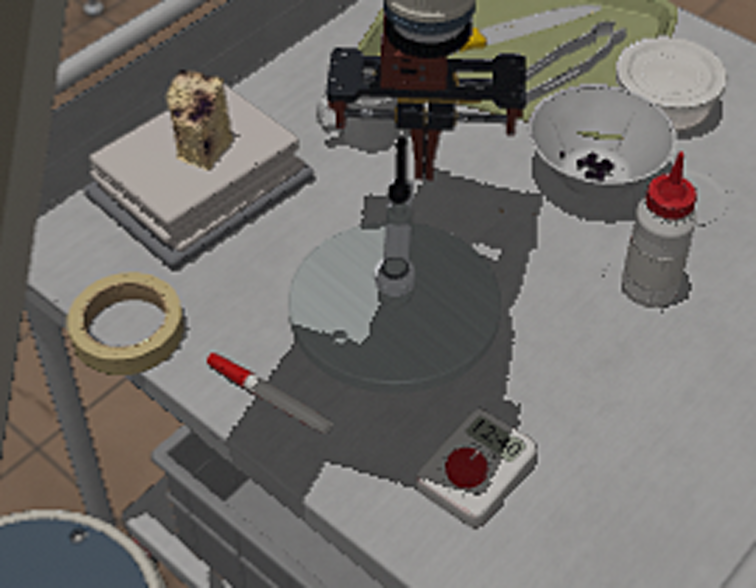

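jog_arm(
  steps=[
    [[0,-0.003,0.003,0,0,0,1],[0,-0.003,0,0,0,0,1],[0.0007,-0.0046,0,0,0,-2.5,1],[0.0007,-0.0046,0,0,0,-2.5,1],[0.0007,-0.0046,0,0,0,-2.5,1],[0.0007,-0.0046,0,0,0,-2.5,1],[0.0007,-0.0046,0,0,0,-2.5,1],[0.0007,-0.0046,0,0,0,-2.5,1],[0.0007,-0.0046,0,0,0,-2.5,1],[0.0007,-0.0046,0,0,0,-2.5,1],[0,0,0,0,0,0,1]],
  ],
)

```text
t: 15.58
ee_pos: [573.6, 285.5, 262.6]
orientation: [-2.749, -1.521, 0.001]
ft_force: [0.2, 0.1, 0.4]
width: 0.8
```

```bash
cat >> h.py <<'E'
def st(tag):
    o=ctrl.get_obs();M=R.from_rotvec(o['orientation']).as_matrix();psi=np.arctan2(M[1,1],M[0,1]);th=psi+np.pi/2
    d=o['ee_pos'][:2]-np.array([502.8,205]);r=np.array([np.cos(th),np.sin(th)]);t=np.array([-r[1],r[0]])
    print('theta',round(th,3),'swing',round(th-.659,3),'radial',round(d@r,1),'tang',round(d@t,1),'z',round(o['ee_pos'][2],1),'F t,r,z',np.round([o['ft_force'][:2]@t,o['ft_force'][:2]@r,o['ft_force'][2]],1),'t',o['t'],o['qpos'].round(2))
    im=ctrl.get_image('wrist');cv2.imwrite(f'pics/w{tag}.png',im[:,:,::-1])
    im=ctrl.get_image('scene');b=im[130:340,190:460,::-1]
    cv2.imwrite(f'pics/s{tag}.png',cv2.resize(b,None,fx=2.8,fy=2.8,interpolation=2))
E
python3 -c "from h import *;st(11)"
```

```text
theta 1.011 swing 0.352 radial 105.8 tang -17.2 z 262.6 F t,r,z [-0.1  0.1  0.4] t 15.5833 [0.44 0.62 1.67 0.   0.85 1.  ]
```

View pics/w11.png

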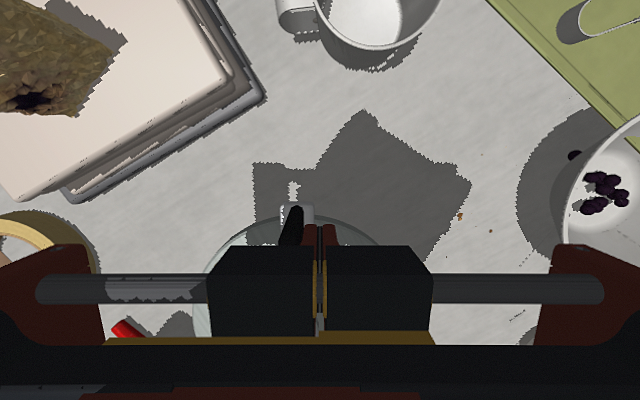

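View pics/s11.png

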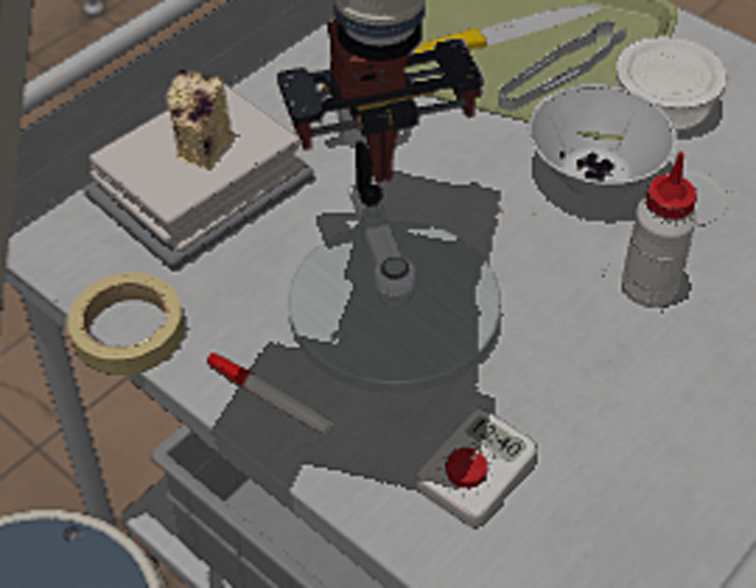

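jog_arm(
  steps=[
    [[0.0007,-0.0046,0,0,0,-2.5,1],[0.0007,-0.0046,0,0,0,-2.5,1],[0.0007,-0.0046,0,0,0,-2.5,1],[0.0007,-0.0046,0,0,0,-2.5,1],[0.0007,-0.0046,0,0,0,-2.5,1],[0.0007,-0.0046,0,0,0,-2.5,1],[0.0007,-0.0046,0,0,0,-2.5,1],[0.0007,-0.0046,0,0,0,-2.5,1],[0.0007,-0.0046,0,0,0,-2.5,1],[0.0007,-0.0046,0,0,0,-2.5,1],[0.0007,-0.0046,0,0,0,-2.5,1],[0.0007,-0.0046,0,0,0,-2.5,1],[0.0007,-0.0046,0,0,0,-2.5,1],[0.0007,-0.0046,0,0,0,-2.5,1],[0.0007,-0.0046,0,0,0,-2.5,1],[0.0007,-0.0046,0,0,0,-2.5,1],[0.0007,-0.0046,0,0,0,-2.5,1],[0.0007,-0.0046,0,0,0,-2.5,1],[0.0007,-0.0046,0,0,0,-2.5,1],[0,0,0,0,0,0,1]],
  ],
)

```text
t: 17.35
ee_pos: [492.3, 312.1, 262.8]
orientation: [-1.905, -2.498, 0.0]
ft_force: [-0.3, -0.9, 0.7]
width: 0.4
```

```bash
python3 -c "from h import *;st(12)"
```

```text
theta 1.838 swing 1.179 radial 106.1 tang -18.1 z 262.8 F t,r,z [ 0.5 -0.8  0.7] t 17.35 [0.54 0.56 1.81 0.   0.78 0.28]
```

View pics/w12.png

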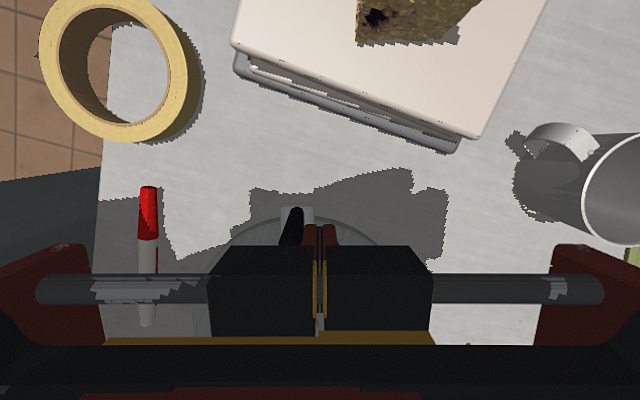

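View pics/s12.png

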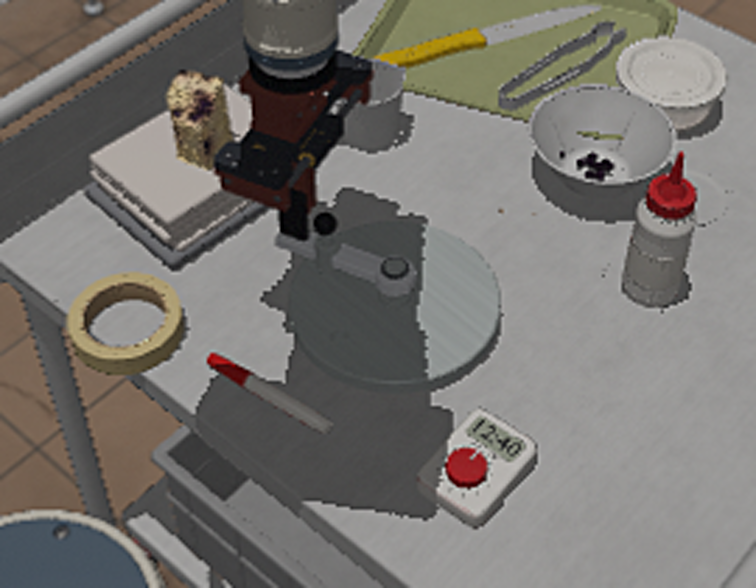

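jog_arm(
  steps=[
    [[0.0007,-0.0046,0,0,0,-2.5,1],[0.0007,-0.0046,0,0,0,-2.5,1],[0.0007,-0.0046,0,0,0,-2.5,1],[0.0007,-0.0046,0,0,0,-2.5,1],[0.0007,-0.0046,0,0,0,-2.5,1],[0.0007,-0.0046,0,0,0,-2.5,1],[0.0007,-0.0046,0,0,0,-2.5,1],[0.0007,-0.0046,0,0,0,-2.5,1],[0.0007,-0.0046,0,0,0,-2.5,1],[0.0007,-0.0046,0,0,0,-2.5,1],[0.0007,-0.0046,0,0,0,-2.5,1],[0.0007,-0.0046,0,0,0,-2.5,1],[0.0007,-0.0046,0,0,0,-2.5,1],[0.0007,-0.0046,0,0,0,-2.5,1],[0.0007,-0.0046,0,0,0,-2.5,1],[0,0,0,0,0,0,1]],
  ],
)

```text
t: 18.78
ee_pos: [430.0, 283.9, 262.9]
orientation: [1.002, 2.977, -0.0]
ft_force: [0.4, -0.3, 0.8]
width: 0.2
```

```bash
python3 -c "from h import *;st(13)"
```

```text
theta 2.492 swing 1.833 radial 105.7 tang -18.8 z 262.9 F t,r,z [-0.  -0.5  0.8] t 18.7833 [ 0.56  0.48  1.96 -0.    0.7  -0.36]
```

View pics/s13.png

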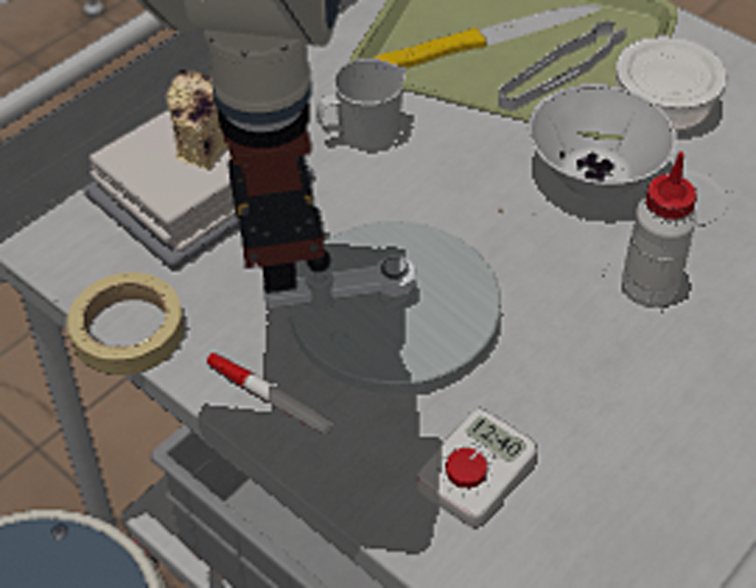

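jog_arm(
  steps=[
    [[0.0004,-0.0022,0,0,0,-1.2,1],[0.0004,-0.0022,0,0,0,-1.2,1],[0.0004,-0.0022,0,0,0,-1.2,1],[0.0004,-0.0022,0,0,0,-1.2,1],[0.0004,-0.0022,0,0,0,-1.2,1],[0.0004,-0.0022,0,0,0,-1.2,1],[0.0004,-0.0022,0,0,0,-1.2,1],[0.0004,-0.0022,0,0,0,-1.2,1],[0.0003,-0.0022,0,0,0,-1.2,1],[0.0003,-0.0022,0,0,0,-1.2,1],[0.0003,-0.0022,0,0,0,-1.2,1],[0.0003,-0.0022,0,0,0,-1.2,1],[0.0003,-0.0022,0,0,0,-1.2,1],[0.0003,-0.0022,0,0,0,-1.2,1],[0.0003,-0.0022,0,0,0,-1.2,1],[0,0,0,0,0,0,1]],
  ],
)

```text
t: 20.22
ee_pos: [409.2, 257.6, 262.7]
orientation: [-0.521, -3.098, 0.001]
ft_force: [-0.4, 0.3, -0.4]
width: 0.6
```

```bash
python3 -c "from h import *;st(14)"
```

```text
theta 2.808 swing 2.149 radial 105.6 tang -19.1 z 262.7 F t,r,z [-0.2  0.4 -0.4] t 20.2167 [ 0.54  0.45  2.03 -0.    0.67 -0.7 ]
```

View pics/s14.png

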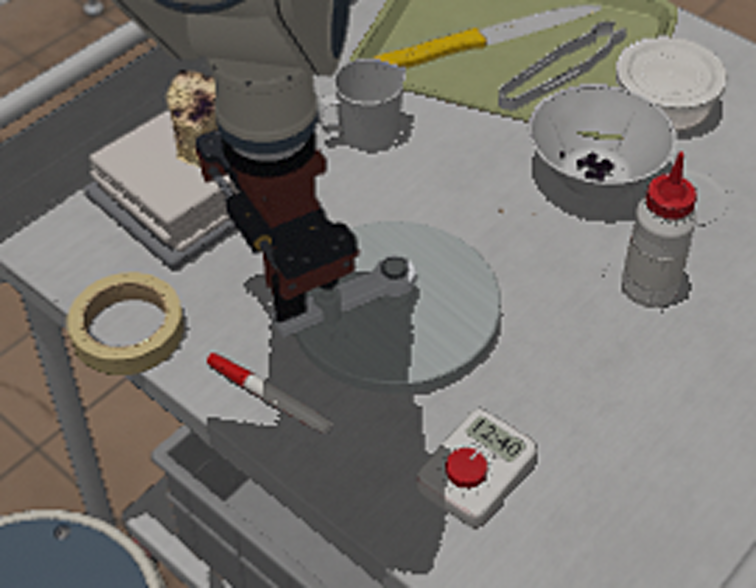

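View pics/w14.png

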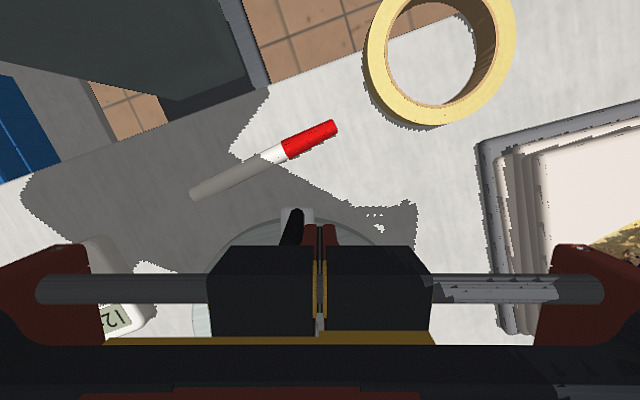

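jog_arm(
  steps=[
    [[0.0002,-0.0015,0,0,0,-0.8,1],[0.0003,-0.0015,0,0,0,-0.8,1],[0.0002,-0.0015,0,0,0,-0.8,1],[0.0003,-0.0015,0,0,0,-0.8,1],[0.0002,-0.0015,0,0,0,-0.8,1],[0.0003,-0.0015,0,0,0,-0.8,1],[0.0002,-0.0015,0,0,0,-0.8,1],[0.0003,-0.0015,0,0,0,-0.8,1],[0.0002,-0.0015,0,0,0,-0.8,1],[0.0003,-0.0015,0,0,0,-0.8,1],[0,0,0,0,0,0,1]],
  ],
)

```text
t: 21.23
ee_pos: [403.0, 244.0, 262.8]
orientation: [-0.305, -3.127, 0.0]
ft_force: [-0.3, -0.3, -0.3]
width: 0.5
```

jog_arm(
  steps=[
    [[0.0002,-0.0015,0,0,0,-0.8,1],[0.0003,-0.0015,0,0,0,-0.8,1],[0.0002,-0.0015,0,0,0,-0.8,1],[0.0003,-0.0015,0,0,0,-0.8,1],[0,0,0,0,0,0,1]],
  ],
)

```text
t: 21.65
ee_pos: [401.0, 238.2, 262.8]
orientation: [-0.217, -3.134, 0.0]
ft_force: [0.1, 0.6, 0.4]
width: 0.8
```

```bash
python3 -c "from h import *;st(15)"
```

```text
theta 3.003 swing 2.344 radial 105.4 tang -18.9 z 262.8 F t,r,z [-0.6 -0.   0.4] t 21.65 [ 0.51  0.43  2.06 -0.    0.65 -0.92]
```

View pics/s15.png

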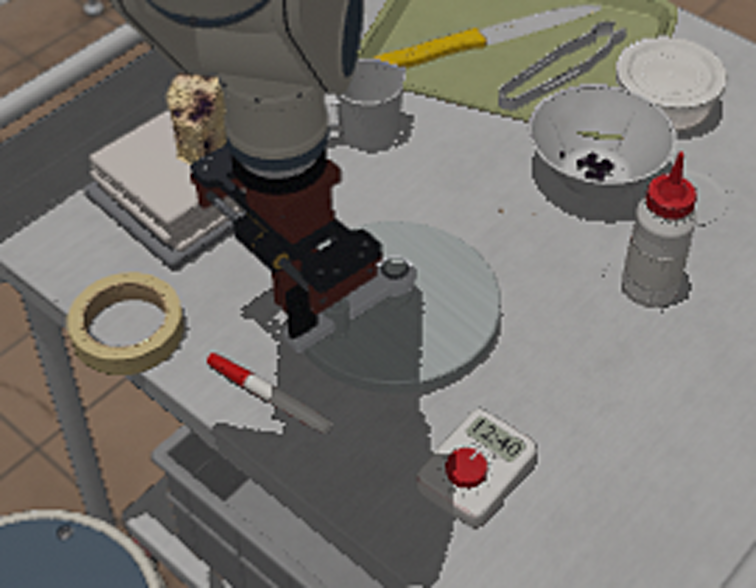

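jog_arm(
  steps=[
    [[0.0002,-0.0012,0,0,0,-0.65,1],[0.0002,-0.0012,0,0,0,-0.65,1],[0.0002,-0.0012,0,0,0,-0.65,1],[0,0,0,0,0,0,1]],
  ],
)

```text
t: 22.08
ee_pos: [400.0, 234.8, 262.8]
orientation: [-0.164, -3.137, 0.0]
ft_force: [0.1, 1.3, 0.2]
width: 0.4
```

jog_arm(
  steps=[
    [[0.0002,-0.0012,0,0,0,-0.65,1],[0.0002,-0.0012,0,0,0,-0.65,1],[0,0,0,0,0,0,1]],
  ],
)

```text
t: 22.33
ee_pos: [399.4, 232.5, 262.8]
orientation: [-0.128, -3.139, 0.0]
ft_force: [0.1, -0.6, 0.6]
width: 0.6
```

jog_arm(
  steps=[
    [[0.0002,-0.0012,0,0,0,-0.65,1],[0.0002,-0.0012,0,0,0,-0.65,1],[0,0,0,0,0,0,1]],
  ],
)

```text
t: 22.58
ee_pos: [398.8, 230.2, 262.8]
orientation: [0.093, 3.14, 0.0]
ft_force: [0.1, 0.4, -0.9]
width: 0.7
```

```bash
python3 - <<'E'
from h import *
st(16)
im=ctrl.get_image('top')[110:335,170:440,::-1];cv2.imwrite('pics/t16.png',cv2.resize(im,None,fx=2.6,fy=2.6,interpolation=2))
E
```

```text
theta 3.082 swing 2.423 radial 105.3 tang -19.0 z 262.8 F t,r,z [-0.4 -0.1 -0.9] t 22.5833 [ 0.5   0.43  2.07 -0.    0.64 -1.01]
```

View pics/s16.png

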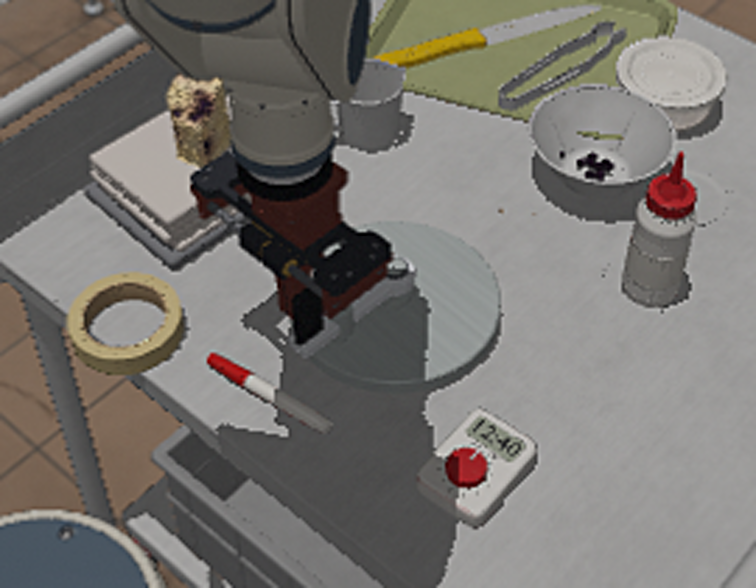

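View pics/t16.png

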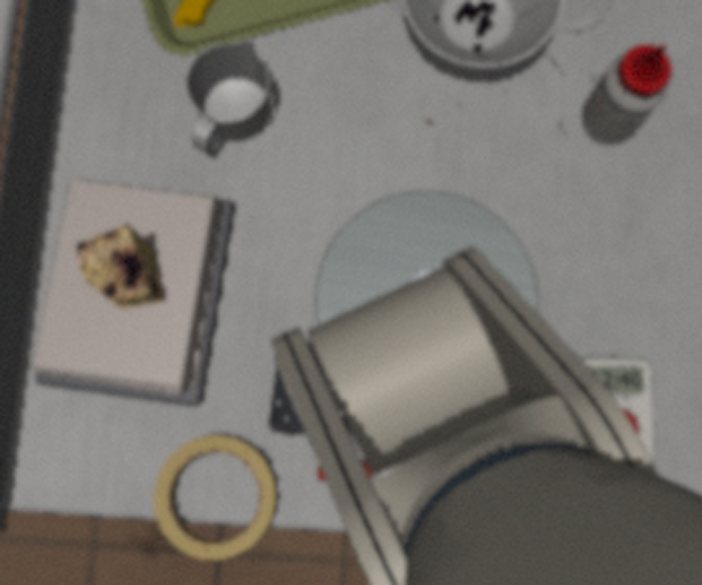

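View pics/w16.png

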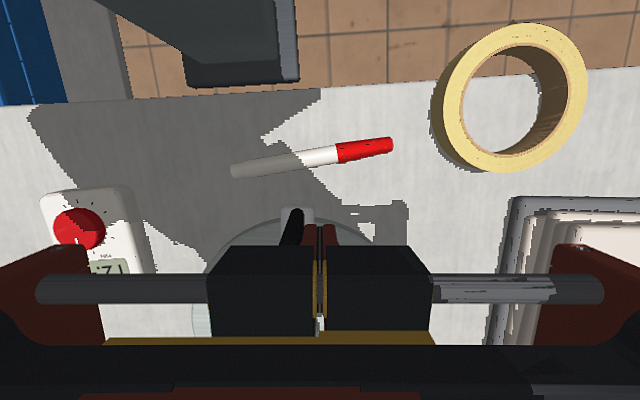

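jog_arm(
  steps=[
    [[0.0002,-0.0012,0,0,0,-0.65,1],[0.0002,-0.0012,0,0,0,-0.65,1],[0,0,0,0,0,0,1]],
  ],
)

```text
t: 22.98
ee_pos: [398.3, 227.8, 262.8]
orientation: [0.057, 3.141, 0.0]
ft_force: [0.5, 0.2, 0.0]
width: 0.5
```

jog_arm(
  steps=[
    [[0.0002,-0.0012,0,0,0,-0.65,1],[0.0002,-0.0012,0,0,0,-0.65,1],[0,0,0,0,0,0,1]],
  ],
)

```text
t: 23.23
ee_pos: [397.8, 225.4, 262.8]
orientation: [0.021, 3.141, -0.0]
ft_force: [-0.1, 1.2, -0.8]
width: -0.1
```

jog_arm(
  steps=[
    [[0.0002,-0.0012,0,0,0,-0.65,1],[0.0002,-0.0012,0,0,0,-0.65,1],[0,0,0,0,0,0,1]],
  ],
)

```text
t: 23.48
ee_pos: [397.5, 223.2, 262.8]
orientation: [-0.014, 3.141, 0.001]
ft_force: [-1.6, 3.3, -0.6]
width: 0.1
```

jog_arm(
  steps=[
    [[0,-0.0008,0,0,0,0,1],[0,0,0,0,0,0,1],[0,0,0,0,0,0,1]],
  ],
)

```text
t: 23.73
ee_pos: [397.5, 222.7, 262.8]
orientation: [-0.012, 3.141, 0.001]
ft_force: [-1.0, 5.2, -1.4]
width: 0.3
```

```bash
python3 -c "from h import *;st(17)"
```

```text
theta 3.149 swing 2.49 radial 105.2 tang -18.5 z 262.8 F t,r,z [-5.2  0.9 -1.4] t 23.7333 [ 0.48  0.42  2.09  0.    0.64 -1.09]
```

View pics/s17.png

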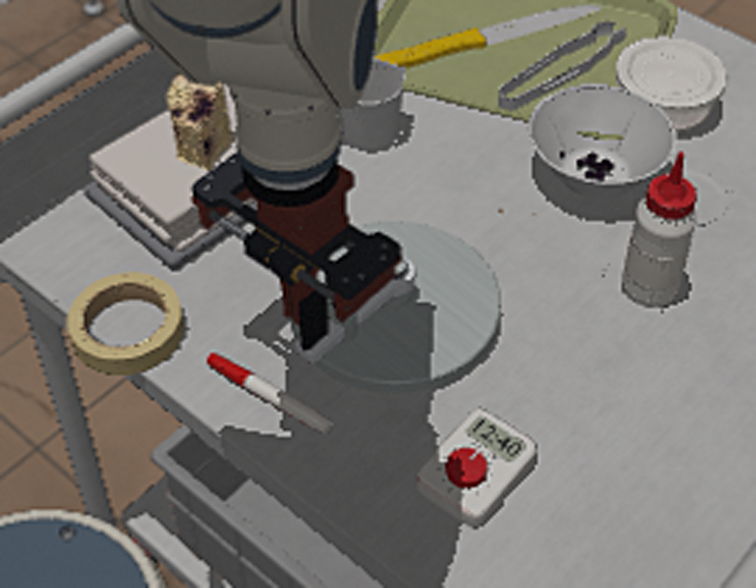

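View pics/w17.png

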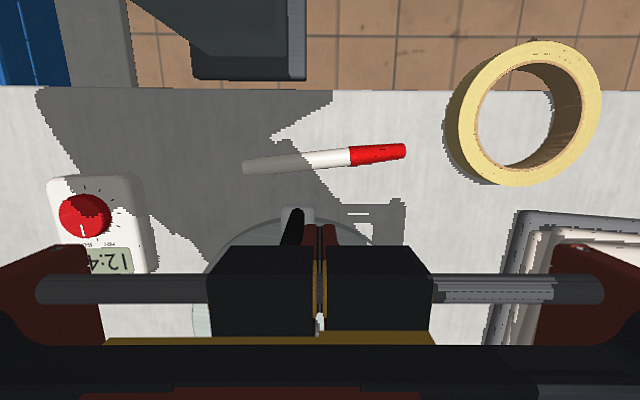

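jog_arm(
  steps=[
    [[0,0.003,0,0,0,0,1],[0,0.006,0,0,0,0,1],[0,0.01,0,0,0,0,1],[0,0.01,0,0,0,0,1],[0,0,0,0,0,0,1],[0,0,-0.03,0,0,0,1],[0,0,-0.04,0,0,0,1],[0,0,-0.04,0,0,0,1],[0,0,-0.04,0,0,0,1],[0,0,-0.03,0,0,0,1],[0,0,0,0,0,0,1]],
  ],
)

```text
t: 24.75
ee_pos: [398.4, 252.4, 449.0]
orientation: [-0.014, 3.132, 0.008]
ft_force: [0.1, 1.6, 0.7]
width: 0.4
```

```bash
python3 -c "from h import *;st(18)"
```

```text
theta 3.15 swing 2.491 radial 104.0 tang -48.3 z 449.0 F t,r,z [-1.6 -0.1  0.7] t 24.75 [ 0.54  0.14  1.92 -0.    1.08 -1.04]
```

View pics/s18.png

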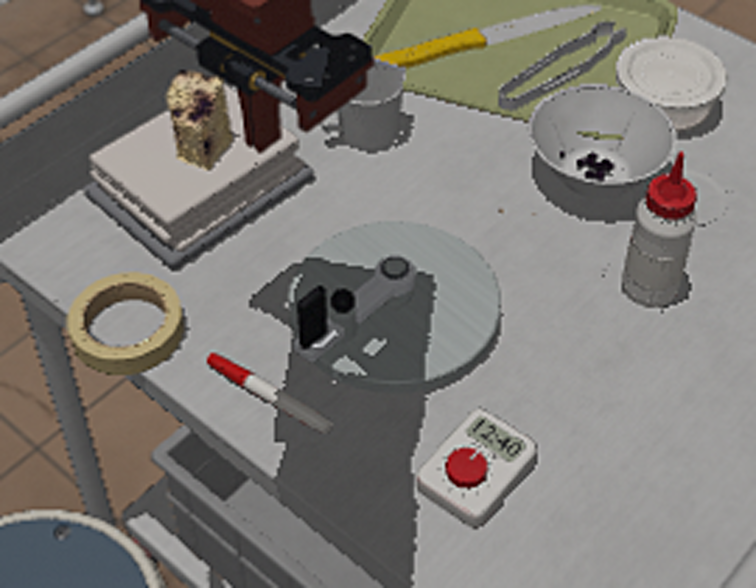

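View pics/w18.png

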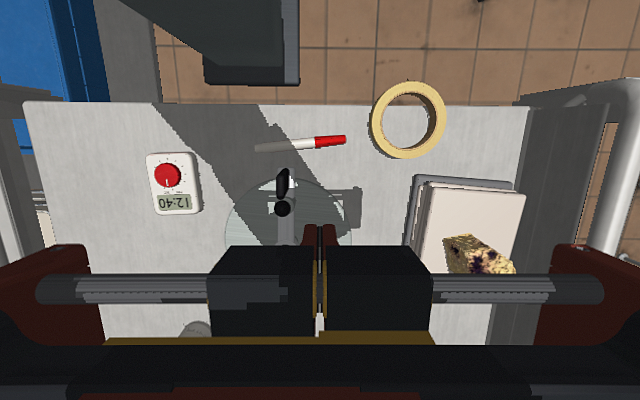

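```bash
python3 - <<'E'
from h import *
o=ctrl.get_obs()
for z in (79,91):
    s=w('scene',(343/2.8+190,300/2.8+130),z);q=w('wrist',(283,208),z,o)
    print(z,s.round(1),q.round(1),(s-q).round(1))
# the before reference: ball at 91 in scene vs w9-type pair
print(w('scene',(343/2.8+190,310/2.8+130),66)[:2])
E
python3 - <<'E'
import cv2
a=cv2.imread("pics/s18.png")[220:400,240:460];cv2.imwrite("pics/s18c.png",cv2.resize(a,None,fx=3.2,fy=3.2,interpolation=2))
E
```

```text
79 [435.  202.3  79. ] [427.5 204.4  79. ] [ 7.5 -2.1  0. ]
91 [427.7 195.3  91. ] [424.2 205.9  91. ] [  3.5 -10.7   0. ]
[434.35291073 202.06594247]
```

View pics/s18c.png

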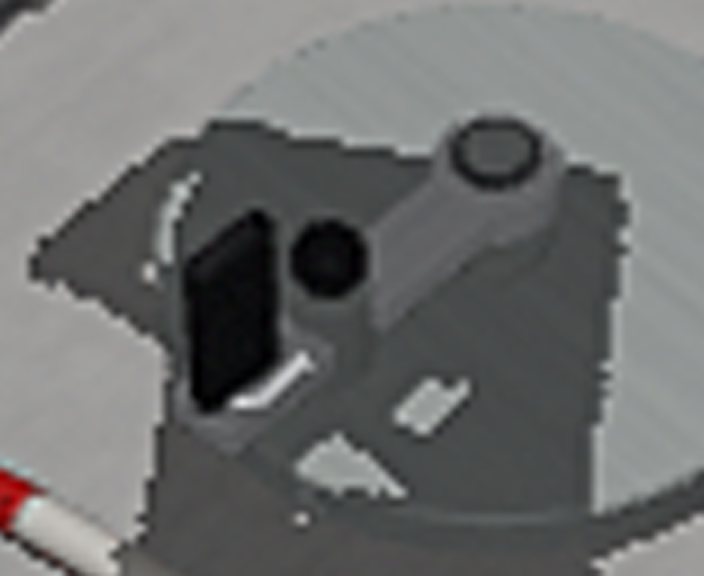

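jog_arm(
  steps=[
    [[-0.03,-0.012,0,0,0,0,1],[-0.03,-0.012,0,0,0,0,1],[-0.03,-0.012,0,0,0,0,1],[-0.03,-0.012,0,0,0,0,1],[0,0,0.01,0,0,0,1],[0,0,0,0,0,0,1],[0,0,0,0,0,0,1],[0,0,0,0,0,0,1]],
  ],
)

```text
t: 25.52
ee_pos: [516.4, 204.6, 431.6]
orientation: [0.014, -3.139, 0.001]
ft_force: [-0.6, 0.1, 0.8]
width: 0.6
```

```bash
python3 -c "
from h import *
st(19)
a=cv2.imread('pics/w19.png')[60:260,220:440];cv2.imwrite('pics/w19c.png',cv2.resize(a,None,fx=3,fy=3,interpolation=2))"
```

```text
theta 3.15 swing 2.491 radial -13.6 tang 0.5 z 431.6 F t,r,z [-0.1  0.6  0.8] t 25.5167 [ 0.36  0.29  1.76  0.    1.09 -1.22]
```

View pics/w19c.png

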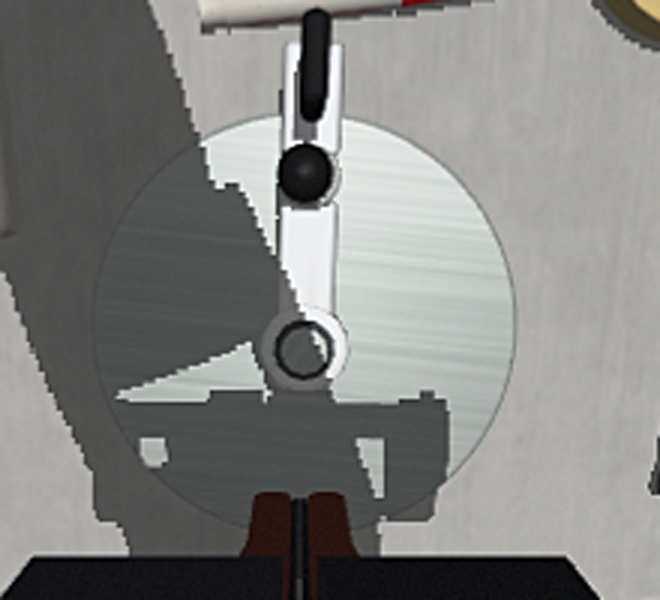

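View pics/s19.png

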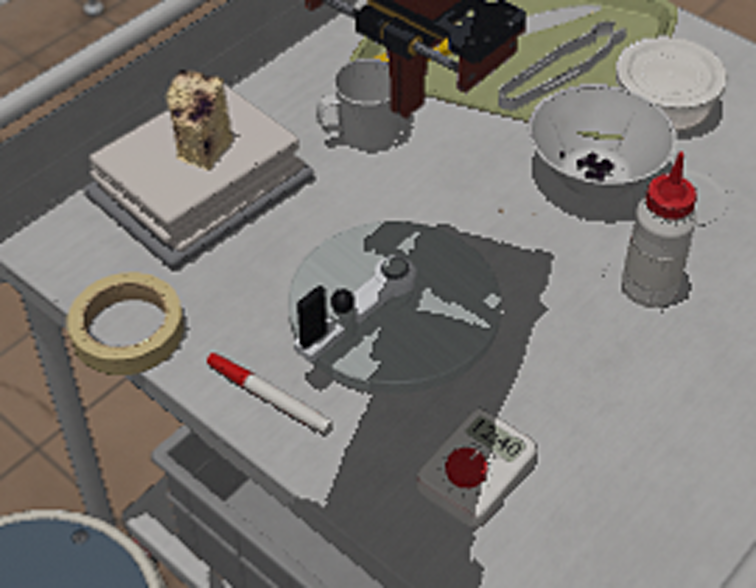

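```bash
python3 - <<'E'
from h import *
np.set_printoptions(precision=1,suppress=True)
o=ctrl.get_obs()
def W(u,v,z):return w('wrist',(u/3+220,v/3+60),z,o)
pl=np.array([W(*p,22)[:2] for p in [(93,320),(516,320),(345,115),(150,193),(470,200),(500,260),(110,250)]])
A=np.c_[2*pl,np.ones(len(pl))];s=np.linalg.lstsq(A,(pl**2).sum(1),rcond=None)[0];print('plate',s[:2],np.sqrt(s[2]+s[0]**2+s[1]**2))
h=W(304,350,66);print('hub',h)
for z in(79,91):
    b=W(305,172,z);s=w('scene',(343/2.8+190,300/2.8+130),z);print(z,b,b-h,np.linalg.norm((b-h)[:2]),s,'diam',np.linalg.norm(W(278,172,z)-W(333,172,z)))
print('tab top',W(316,12,116),W(313,118,116))
# plate in old wrist image w1 -> not needed
E
python3 - <<'E'
import cv2
a=cv2.imread("pics/s19.png")[220:400,240:460];cv2.imwrite("pics/s19c.png",cv2.resize(a,None,fx=3.2,fy=3.2,interpolation=2))
E
```

```text
plate [506.5 206.5] 98.08671259862562
hub [505.2 205.9  66. ]
79 [434.6 205.5  79. ] [-70.7  -0.4  13. ] 70.66879751903319 [435.  202.3  79. ] diam 21.04479669866738
91 [435.2 205.4  91. ] [-70.1  -0.5  25. ] 70.07367820090651 [427.7 195.3  91. ] diam 20.288020624579513
tab top [386.6 208.3 116. ] [419.1 207.8 116. ]
```

View pics/s19c.png

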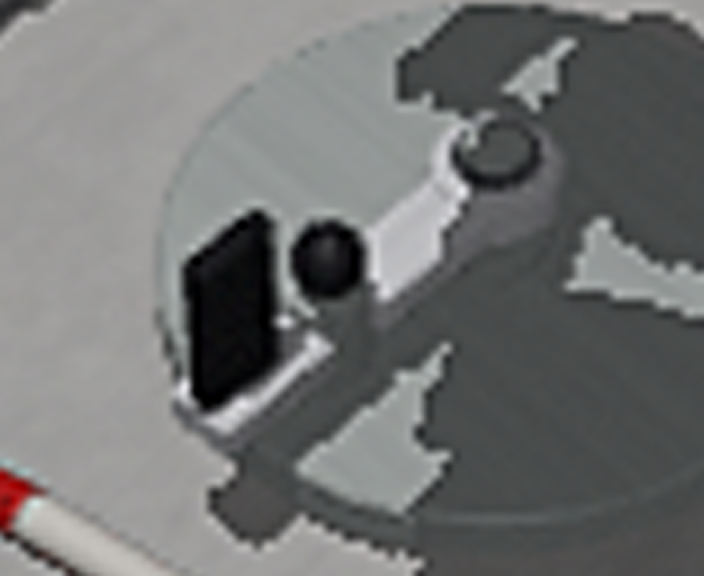

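```bash
python3 - <<'E'
from h import *
o=ctrl.get_obs();print(o['t'],o['ft_force'],abs(o['qvel']).max());print(ctrl.close_job())
E
```

```text
25.6167 [ 0.55460295  0.03198456 -0.52320816] 0.009138469641052067
the job is handed in; nothing more can be done
None
```

I moved the cake to the pile of chopping boards, then pushed the swing arm about 2.5 rad counter-clockwise until it locked. I handed the job in at t ≈ 25.6 s of the 67 s allowed.

**Cake:** It was gripped at 53 mm wide, lowered until it met the pile (pile top about 59 mm) and released. The last pictures show it upright near the middle of the pile.

**Swing arm:** Resistance at the push tab rose from under about 1 N to 5 N against 0.5–1 mm steps, so I stopped there and backed off.

**Drop pin:**
- **Height:** The scene and wrist views of the pin's ball agree to about 3 mm if the ball is 79 mm above the worktop, meaning it has fallen 12 mm. At the undropped height of 91 mm they disagree by about 12 mm. The ball also now sits right on the bush, where a gap showed before.
- **Disagreement:** The pin ended about 6 mm past where I had measured the hole at the start. The hole's play accounts for about 3 mm of that, and I put the rest down to calibration error.
- **Not checked:** I did not push the arm again after backing off to test the lock a second time.

**Clear of everything:** The bystanders looked unmoved in the last pictures. The gripper was well above everything, with no meaningful force on the wrist.

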